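# Clear the fallen bottles from a capping line's infeed

## Robot

A 6-joint arm with a two-finger parallel gripper is mounted at the origin on the work surface. World frame = base frame: x ahead of the robot, y to its left, z up, the work surface at z = 0. Lengths are in mm, angles in degrees, forces in N, time in s.
With the tool pointing down it reaches from about 250 to 725 mm from the base axis. Payload 9.7 kg.
Tool frame: the origin (TCP) lies between the finger pads; the fingertips stand 8 mm ahead of it and the grasp point (between the pads) lies 11 mm behind it (arm.finger_overhang is the distance from the TCP to the fingertips, in mm); z points along the fingers, y is the direction in which the jaws open and shut (so a half turn about z gives the same grasp; the last joint's range is limited). The gripper opens to 85 mm and grips with 20 to 120 N. Pads are 22 mm wide; open, the fingers measure 114 mm over their backs; the gripper's body (76 mm by 85 mm) begins 54 mm behind the grasp point. The pads swing forward as they close: fully open they stand 13 mm farther back than shut.
Start: joints at [68.125, 4.979, 10.078, 95.1, 0, 90], TCP at [204.922, 510.396, 239.284] pointing down, gripper open.
Joint ranges: [-179.16, 179.16], [-48.56, 103.87], [-65.8, 70.77], [-126.05, 130.52], [-82.76, 87.17], [-180, 180]. Speed limits (degrees/s): [127.2, 127.2, 147.25, 180, 180, 180].

## Interface

Orientations are given as a 3x3 rotation matrix whose columns are the frame's x, y, z axes.
In Python, from plant import sensors, optics, arm gives the robot as it stands.
- The arm moves only by the tool carry_out, never from a script. Its arguments are lists of equal length, an entry for each row: "travel": the shift along the tool's x, y, z in mm, a list of three; "turn": the turn about the tool's z in degrees; "gripper": the opening, from 0 (shut) to 1 (fully open). A call has 1 to 5 rows; each row shifts and turns the pose as measured when the row begins, along the tool's axes as they then stand; what a row does not reach is not made up. A row lasts 1/12 s, in which the tool goes at most 41.7 mm and 7.16 degrees, less where a joint would pass 70% of its speed; a pose out of reach is approached as far as the arm can. A call is refused whole if a number of a shift passes 41.7 or a number of a turn 7.16, either way. A call with a gripper value outside its range is refused whole. The fingers move at their own pace and stop on an object; "newtons" is the grip in N (left out, the last holds). Time passes only in rows, so rows that do not move let the fingers close. It gives the time, the measured TCP pose, the force and the opening at its end, in the units of the state.
- sensors.read_state(): the state, without advancing time (a new reading comes with each control period).
- optics.read_camera(name): name is "side" or "top" or "wrist"; returns a dict with "image" (480x640x3 uint8, blue, green, red), "fx", "fy", "cx", "cy" (pixels), "rvec" (rotation vector, rad) and "tvec" (3), from world to camera coordinates, as OpenCV has them; the wrist camera has in their place "T_tool_cam" (4x4, takes a point from camera to tool coordinates, whose origin is the TCP and whose axes are the flange's). Camera axes: x right, y down, z forward; pixel columns grow to the right and rows downward; lengths in mm; the calibration is good to about 2 mm. A picture is of the moment at which its call begins: read the wrist's pose just before it. There is no depth.
- arm.job_done(): hands the job in, once; it reports no verdict.
The state is a dict: "time": time; "joint_pos": joint angles; "dq": joint speeds; "effort": joint torques, N m; "tool_pos": TCP position; "tcp_rot": TCP orientation; "wrist_force": force on the tool from outside, world axes, zero at the start; "torque": the same for the moment, N m; "width": finger opening in mm.
Only numpy, scipy, OpenCV 4.12 (cv2) and the standard library are available. Lean on these libraries where they do the work, as an engineer would, in place of code of your own. Each camera call takes 0.05 s, during which the arm holds its last target.

## Task

Two of the black bottles have fallen over on the lane to the capping machine. Stand both upright again on the lane, caps up, each with its whole foot on the blue belt, and leave the three that still stand on the lane where they are. Only when both are up, press the green restart button fully down and let it go.

Things in the scene. Friction and masses are not known exactly. Their poses are not given: they have to be found in the camera images.
- fallen_1: Closed black bottle, 40 mm diameter, 100 mm tall, 84-170 g; straight body to 62 mm above the foot, then shoulder and white cap (25 mm thick, last 18 mm). Origin on its axis at half height; z runs from foot to cap. Lies fallen across the lane, axis 20 mm above the belt, cap roughly to the left (within 0.3 rad of square), ends overhanging a little; 12 narrow flats keep it from rolling. In any of the nearest four of five places 86 mm apart along the lane.
- fallen_2: Closed black bottle, 40 mm diameter, 100 mm tall, 84-170 g; straight body to 62 mm above the foot, then shoulder and white cap (25 mm thick, last 18 mm). Origin on its axis at half height; z runs from foot to cap. Lies fallen across the lane, axis 20 mm above the belt, cap roughly to the right (within 0.3 rad of square), ends overhanging a little; 12 narrow flats keep it from rolling. In any of the nearest four of five places 86 mm apart along the lane.
- standing_1: Closed black bottle, 40 mm diameter, 100 mm tall, 84-170 g; straight body to 62 mm above the foot, then shoulder and white cap (25 mm thick, last 18 mm). Origin on its axis at half height; z runs from foot to cap. Stands upright in the lane, loose, in one of the nearest four places.
- standing_2: Closed black bottle, 40 mm diameter, 100 mm tall, 84-170 g; straight body to 62 mm above the foot, then shoulder and white cap (25 mm thick, last 18 mm). Origin on its axis at half height; z runs from foot to cap. Stands upright in the lane, loose, in one of the nearest four places.
- standing_3: Closed black bottle, 40 mm diameter, 100 mm tall, 84-170 g; straight body to 62 mm above the foot, then shoulder and white cap (25 mm thick, last 18 mm). Origin on its axis at half height; z runs from foot to cap. Stands upright in the lane, loose, in the farthest place.
- belt_mid (a point): Middle of the lane's top, at belt level, 40 mm above the table. Fixed straight conveyor, not moving, no side rails: flat blue belt 64 x 440 mm, flush between aluminium strips (90 mm overall). x along the lane, away from the robot; y across it, to the left; z up. A fixed rotary table, 256 mm diameter, 140 mm high with bottles, is centred 370 mm along x.
- restart (a joint): Green round push button, 32 mm in diameter, on a grey box (100 x 90 x 45 mm) right of the lane. 0 = up, 0.007 m = fully down. Pressed straight down; spring return; about 5 N holds it fully down.
- restart_top (a point): Centre of the green button's top face; moves with the button.
Things that resemble listed ones, but are neither listed nor needed, are in the scene too. What is shaped like the fallen_2 but red is not meant.

How it is judged (in metres and radians):
On the way, in this order (a step that is already met when the one before it is completed fails the run):
1. both fallen bottles stand upright and still on the blue belt (angle between each of fallen_1, fallen_2's own z axis and vertical below 0.1 rad and y of fallen_1 in the frame of belt_mid between -0.016 and 0.016 m and x of fallen_1 in the frame of belt_mid between -0.21 and 0.21 m and z of fallen_1 in the frame of belt_mid between 0.044 and 0.056 m and linear speed of each of fallen_1, fallen_2 below 0.03 m/s and angular speed of each of fallen_1, fallen_2 below 0.3 rad/s and y of fallen_2 in the frame of belt_mid between -0.016 and 0.016 m and x of fallen_2 in the frame of belt_mid between -0.21 and 0.21 m and z of fallen_2 in the frame of belt_mid between 0.044 and 0.056 m), for 0.2 s.
2. the green restart button is pressed fully down (value of joint restart above 0.0055 m), for 0.05 s.
At the end, for the whole second after the job is handed in: Both fallen bottles stand upright (0.10 rad) and still, foot at belt level, axis within 16 mm of the belt's centre line and 210 mm of its middle lengthwise; the other three are upright (0.10 rad), within 30 mm of where they stood; the button is up again (under 2 mm) (all of step 1 and angle between each of standing_1, standing_2, standing_3's own z axis and vertical below 0.1 rad and distance of each of standing_1, standing_2, standing_3 from where it was at the start of the episode below 0.03 m and value of joint restart below 0.002 m); the robot touches nothing.
It fails at once if a standing bottle is knocked over or pushed more than 30 mm (angle between any of standing_1, standing_2, standing_3's own z axis and vertical above 0.5 rad or distance of any of standing_1, standing_2, standing_3 from where it was at the start of the episode above 0.03 m).
It fails at once if the restart button is pressed while a bottle still lies fallen (value of joint restart above 0.004 m and angle between any of fallen_1, fallen_2's own z axis and vertical above 0.5 rad).
It also fails if it takes over 72 s, if anything falls off the work surface, if the arm or the gripper's body presses on something with over 40 N, if the wrist force passes 120 N, or if a joint passes its speed limit or range.

## Working session

There is one attempt and no reset: what is moved stays moved. The work goes in short steps, Python scripts to look and compute and a tool call to move; the robot and the scene stay as the last step left them, time stands still between calls to the robot, and variables do not carry over. Pictures are saved under pics/ and viewed, and the job is handed in when it is done.

Besides the shell and the picture viewer there is one more tool, called by a JSON object that holds its "method" and its "body". carry_out: Moves the arm, as the interface text tells. Its arguments: {"type":"object","properties":{"travel":{"type":"array"},"turn":{"type":"array"},"gripper":{"type":"array"},"newtons":{"type":"number"}},"required":["travel","turn","gripper"]}

```bash
ls; mkdir -p pics; python3 - <<'E'
from plant import sensors, optics, arm
import cv2
s=sensors.read_state(); print(s)
for n in("side","top"):
    c=optics.read_camera(n); cv2.imwrite(f"pics/{n}0.png",c["image"]); print(n,[c[k] for k in("fx","fy","cx","cy","rvec","tvec")])
E
```

```text
pics
{'time': 0.0, 'joint_pos': array([ 6.81252542e+01,  5.01013319e+00,  1.00350820e+01,  9.50972261e+01,
       -1.12029346e-03,  8.99984323e+01]), 'dq': array([ 0.03072058,  0.03309618,  0.03294529,  0.03636963,  0.05901652,
       -0.0015036 ]), 'effort': array([ 1.15267179e-03, -5.20381558e+01,  4.64810050e+01,  1.62853027e-02,
        5.64079642e-05,  4.60621141e-07]), 'tool_pos': array([204.84912974, 510.21340947, 238.59794202]), 'tcp_rot': array([[-9.28010768e-01,  3.72553097e-01, -4.51854115e-04],
       [ 3.72553371e-01,  9.28010021e-01, -1.17793525e-03],
       [-1.95182791e-05, -1.26147637e-03, -9.99999204e-01]]), 'wrist_force': array([ 0.49452303,  0.28323316, -0.47426908]), 'torque': array([ 0.03282697, -0.00913692,  0.03990972]), 'width': 85.31841541092251}
side [595.9731578948242, 595.9731578948242, 314.6554399882995, 250.5293801650057, array([ 2.23729512, -0.35004457,  0.14570037]), array([-592.68108459,  151.21790527, 1002.28883762])]
top [444.59722619772594, 444.59722619772594, 318.0684046320702, 237.71361107657108, array([ 2.08524803, -2.1230511 ,  0.23613298]), array([-74.62041991, 635.37776406, 716.32553848])]
```

View pics/side0.png

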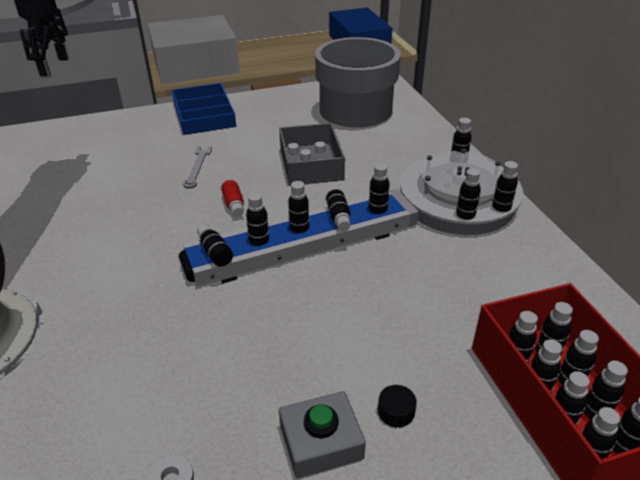

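View pics/top0.png

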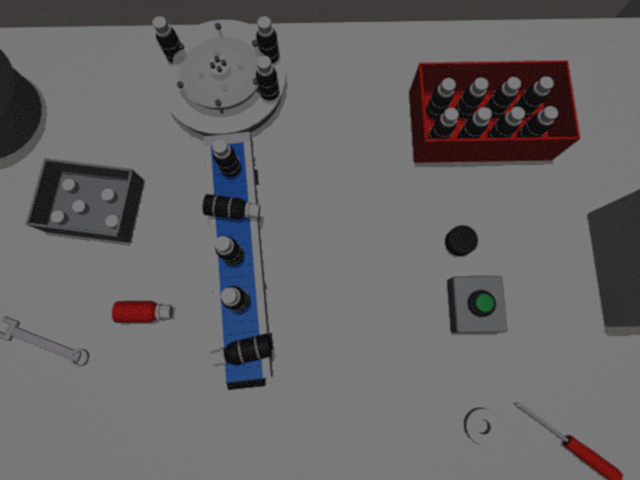

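Top picture: the fallen black bottles are at about (245,350), cap left (fallen_1), and (230,207), cap right (fallen_2). Standing bottles are at (230,250), (236,298) and (225,157). Possible mix-ups are the red bottle (140,312), the rotary table bottles, the red-crate bottles, and the black puck (461,240) beside the green button (484,302). Next I'll check close crops and measure.

```bash
cat > h.py <<'E'
import numpy as np, cv2
from plant import sensors, optics, arm
def ray(c,uv):
    R,_=cv2.Rodrigues(np.array(c["rvec"])); t=np.array(c["tvec"]).reshape(3)
    p=np.array([(uv[0]-c["cx"])/c["fx"],(uv[1]-c["cy"])/c["fy"],1.]); return -R.T@t, R.T@p
def onz(c,uv,z):
    o,d=ray(c,uv); return o+d*(z-o[2])/d[2]
def proj(c,P):
    K=np.array([[c["fx"],0,c["cx"]],[0,c["fy"],c["cy"]],[0,0,1.]])
    return cv2.projectPoints(np.array(P,float).reshape(-1,3),np.array(c["rvec"]),np.array(c["tvec"]),K,None)[0].reshape(-1,2)
def crop(c,u0,v0,u1,v1,k,name):
    cv2.imwrite("pics/"+name,cv2.resize(c["image"][v0:v1,u0:u1],None,fx=k,fy=k,interpolation=cv2.INTER_CUBIC))
E
python3 - <<'E'
from h import *
c=optics.read_camera("top"); im=c["image"]
crop(c,180,320,300,400,6,"f1.png"); crop(c,180,170,300,250,6,"f2.png")
hsv=cv2.cvtColor(im,cv2.COLOR_BGR2HSV)
m=cv2.inRange(hsv,(100,120,60),(130,255,255)); m[:,:190]=0;m[:,290:]=0
pts=cv2.findNonZero(m); r=cv2.minAreaRect(pts); b=cv2.boxPoints(r); print("blue box",b)
for q in b: print(onz(c,q,40).round(1))
k=cv2.inRange(hsv,(0,0,0),(180,255,45)); 
n,l,st,ce=cv2.connectedComponentsWithStats(k)
for i in range(1,n):
    if st[i,4]>60 and 190<ce[i][0]<290 and ce[i][1]>120: print(st[i],ce[i].round(1),onz(c,ce[i],60).round(1), cv2.minAreaRect(cv2.findNonZero((l==i).astype('uint8'))))
g=cv2.inRange(hsv,(45,80,40),(85,255,255)); M=cv2.moments(g,True);u=(M['m10']/M['m00'],M['m01']/M['m00']);print("green",u,onz(c,u,57))
s=optics.read_camera("side");crop(s,170,170,420,290,3,"s1.png")
E
```

```text
blue box [[206.97462 145.35336]
 [242.98116 142.43393]
 [262.1938  379.38968]
 [226.18724 382.3091 ]]
[827.9 125.4  40. ]
[832.7  55.9  40. ]
[393.1  14.3  40. ]
[389.4  76.1  40. ]
[243 105  35  27 109] [260.8 121.7] [865.4  19.2  60. ] ((261.72113037109375, 120.2718734741211), (5.893650054931641, 42.80143356323242), 52.85331344604492)
[214 148  27  29 399] [228.8 164.6] [779.2  78.   60. ] ((228.1000213623047, 163.70001220703125), (26.385601043701172, 20.124608993530273), 63.43495178222656)
[203 195  27  23 451] [215.9 205.9] [699.4  99.4  60. ] ((216.1899871826172, 205.6699676513672), (26.587217330932617, 20.5060977935791), 8.130102157592773)
[230 198  15  21 270] [236.8 208.6] [693.6  61.1  60. ] ((237.0, 208.0), (20.0, 14.0), 90.0)
[217 238  27  27 288] [233.3 255. ] [607.6  65.4  60. ] ((232.0938262939453, 253.2209014892578), (22.37029266357422, 21.931657791137695), 43.02506637573242)
[225 286  25  25 226] [240.8 301.6] [524.9  50.4  60. ] ((238.6941375732422, 299.9764709472656), (21.343135833740234, 22.604320526123047), 22.833654403686523)
[256 333  17  26 329] [264.4 345.1] [450.5   8.6  60. ] ((264.2524719238281, 345.5247497558594), (24.179405212402344, 15.323573112487793), 84.2894058227539)
[224 337  34  28 600] [240.4 351.5] [440.8  49.3  60. ] ((240.058837890625, 351.73529052734375), (22.79834747314453, 32.25723648071289), 75.96376037597656)
[228 379  37  10 232] [246.2 383.7] [388.4  38.6  60. ] ((246.07928466796875, 383.71343994140625), (6.29459810256958, 36.663272857666016), 83.6598129272461)
green (484.3617747440273, 302.34129692832767) [ 516.24631315 -374.10917415   57.        ]
```

View pics/f1.png

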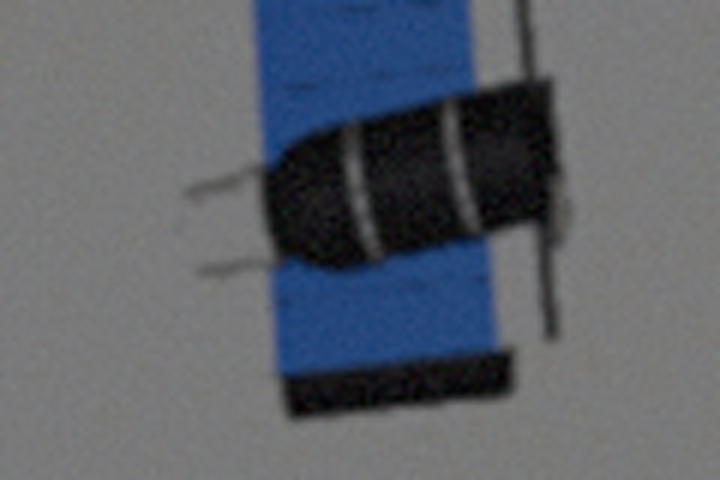

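View pics/f2.png

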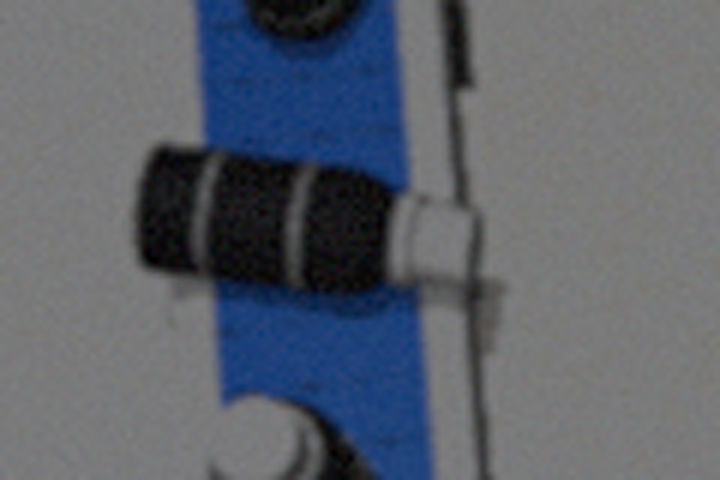

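View pics/s1.png

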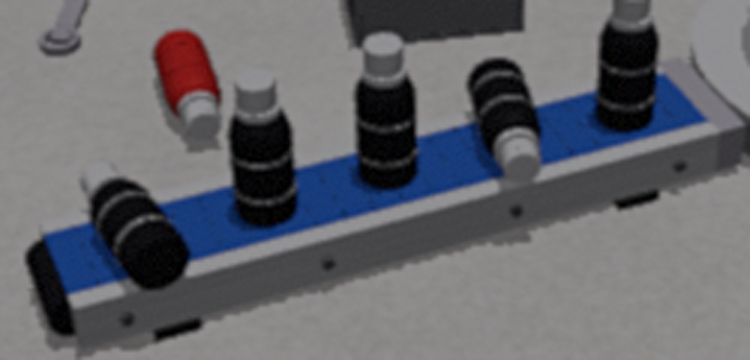

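```bash
python3 - <<'E'
from h import *
c=optics.read_camera("top"); s=optics.read_camera("side"); im=c["image"]
hsv=cv2.cvtColor(im,cv2.COLOR_BGR2HSV)
m=cv2.inRange(hsv,(100,120,60),(130,255,255)); m[:,:190]=0;m[:,290:]=0
L=[];R=[]
for v in [*range(180,193),*range(222,234),*range(266,284),*range(312,330),*range(364,376)]:
    x=np.flatnonzero(m[v]); 
    L.append(onz(c,(x[0]-.5,v),40)[:2]);R.append(onz(c,(x[-1]+.5,v),40)[:2])
for n,q in(("L",L),("R",R)):
    q=np.array(q); a=np.polyfit(q[:,0],q[:,1],1); print(n,a,np.polyval(a,[390,610,830]),np.std(q[:,1]-np.polyval(a,q[:,0])))
f=lambda c,x,y,k,u0,v0:(x/k+u0-.5+.5/k,y/k+v0-.5+.5/k)
P={}
for n,uv in {"f1cap":f(c,188,232,6,180,320),"f1foot":f(c,550,150,6,180,320),"f2cap":f(c,475,242,6,180,170),"f2foot":f(c,145,207,6,180,170),"f1bandA":f(c,362,192,6,180,320),"f1bandB":f(c,460,168,6,180,320)}.items():
    P[n]=onz(c,uv,62);print(n,P[n].round(1))
for a in("f1","f2"):
    d=P[a+"cap"]-P[a+"foot"];print(a,np.linalg.norm(d),np.degrees(np.arctan2(d[1],d[0])),((P[a+"cap"]+P[a+"foot"])/2).round(1))
def tri(u1,u2):
    o1,d1=ray(c,u1);o2,d2=ray(s,u2)
    A=np.c_[d1,-d2];t=np.linalg.lstsq(A,o2-o1,rcond=None)[0];p,q=o1+d1*t[0],o2+d2*t[1];return (p+q)/2,np.linalg.norm(p-q)
print("f2cap tip tri",tri(f(c,475,242,6,180,170),f(s,522,160,3,170,170)))
print("f1 foot tri",tri(f(c,550,150,6,180,320),f(s,157,258,3,170,170)))
hs=cv2.cvtColor(s["image"],cv2.COLOR_BGR2HSV)
cs=[]
for H in(hsv,hs):
    g=cv2.inRange(H,(45,80,40),(85,255,255)); M=cv2.moments(g,True);cs.append((M['m10']/M['m00'],M['m01']/M['m00']))
print("green",cs,tri(*cs))
E
```

```text
L [ 0.09536654 38.91885458] [ 76.11180341  97.09244121 118.07307901] 0.5007445925442725
R [  0.09501419 -22.92494793] [14.13058456 35.03370544 55.93682633] 0.564537021547339
f1cap [430.6  98.5  62. ]
f1foot [451.3  -3.2  62. ]
f2cap [689.7  20.8  62. ]
f2foot [702.6 121.2  62. ]
f1bandA [440.7  49.8  62. ]
f1bandB [446.8  22.2  62. ]
f1 103.79580764045573 101.46005059448146 [440.9  47.7  62. ]
f2 101.21074620024092 -97.31222606739256 [696.1  71.   62. ]
f2cap tip tri (array([686.64140495,  19.87809027,  69.51964762]), np.float64(1.5946268319934866))
f1 foot tri (array([450.27312969,  -3.92972268,  70.33081777]), np.float64(2.1640233383156304))
green [(484.28619528619527, 302.3636363636364), (320.62045454545455, 415.7772727272727)] (array([ 514.96634261, -371.01951375,   64.62869636]), np.float64(1.4050346565403586))
```

```bash
cat > plan.py <<'E'
import sys; from h import *
# plan.py x y z yaw(tool-y angle deg, mod 180) step
def main(x,y,z,yaw,step=38):
    s=sensors.read_state(); R=np.array(s["tcp_rot"]); p=np.array(s["tool_pos"])
    cur=np.degrees(np.arctan2(R[1,1],R[0,1])); d=(yaw-cur+90)%180-90; turn=-d
    w=np.array([x,y,z])-p
    n=int(max(np.ceil(np.linalg.norm(w)/step),np.ceil(abs(turn)/7.1),1))
    print("t",round(s["time"],2),"pos",p.round(1),"yaw",cur.round(2),"delta",w.round(1),"turn",turn.round(2),"n",n,"tilt",R[:,2].round(4),"w",round(s["width"],1),"F",np.round(s["wrist_force"],1),"q",np.round(s["joint_pos"],0))
    for i in range(n):
        print((R.T@w/n).round(1).tolist(),round(turn/n,2))
        R=R@cv2.Rodrigues(np.array([0,0,np.radians(turn/n)]))[0]
main(*map(float,sys.argv[1:]))
E
python3 plan.py 433 88 160 11.4
```

```text
t 0.3 pos [204.9 510.3 239. ] yaw 68.13 delta [ 228.1 -422.3  -79. ] turn 56.73 n 13 tilt [-2.e-04 -5.e-04 -1.e+00] w 85.1 F [ 0.2 -0.3 -0.2] q [68.  5. 10. 95.  0. 90.]
[-28.4, -23.6, 6.1] 4.36
[-30.1, -21.4, 6.1] 4.36
[-31.6, -19.0, 6.1] 4.36
[-33.0, -16.6, 6.1] 4.36
[-34.2, -14.0, 6.1] 4.36
[-35.1, -11.4, 6.1] 4.36
[-35.9, -8.7, 6.1] 4.36
[-36.4, -5.9, 6.1] 4.36
[-36.8, -3.1, 6.1] 4.36
[-36.9, -0.3, 6.1] 4.36
[-36.8, 2.5, 6.1] 4.36
[-36.5, 5.3, 6.1] 4.36
[-36.0, 8.1, 6.1] 4.36
```

{"method": "carry_out", "body": {"travel": [[-28.4, -23.6, 6], [-30.1, -21.4, 6], [-31.6, -19, 6], [-33, -16.6, 6], [-34.2, -14, 6]], "turn": [4.4, 4.4, 4.4, 4.4, 4.4], "gripper": [0.65, 0.65, 0.65, 0.65, 0.65], "newtons": 20}}

```text
time: 0.72
tool_pos: [291.8, 347.3, 206.0]
tcp_rot: [[-0.718, 0.696, -0.001], [0.696, 0.718, -0.0], [0.001, -0.001, -1.0]]
wrist_force: [0.6, -0.4, -0.0]
width: 55.2
```

{"method": "carry_out", "body": {"travel": [[-35.1, -11.4, 6], [-35.9, -8.7, 6], [-36.4, -5.9, 6], [-36.8, -3.1, 6], [-36.9, 0, 6]], "turn": [4.4, 4.4, 4.4, 4.4, 4.4], "gripper": [0.65, 0.65, 0.65, 0.65, 0.65]}}

```text
time: 1.13
tool_pos: [378.8, 175.4, 174.8]
tcp_rot: [[-0.389, 0.921, 0.001], [0.921, 0.389, 0.001], [0.001, 0.001, -1.0]]
wrist_force: [-0.1, 0.2, 0.2]
width: 55.4
```

```bash
python3 plan.py 433 88 160 11.4
```

```text
t 1.13 pos [378.8 175.4 174.8] yaw 22.88 delta [ 54.2 -87.4 -14.8] turn 11.48 n 3 tilt [ 0.0011  0.0012 -1.    ] w 55.4 F [-0.1  0.2  0.2] q [ 25. -14. -15.  89.   0.  92.]
[-33.9, 5.3, 4.9] 3.83
[-33.4, 7.6, 4.9] 3.83
[-32.9, 9.8, 4.9] 3.83
```

{"method": "carry_out", "body": {"travel": [[-33.9, 5.3, 5], [-33.4, 7.6, 5], [-32.9, 9.8, 5], [0, 0, 0]], "turn": [3.8, 3.8, 3.8, 0], "gripper": [0.65, 0.65, 0.65, 0.65]}}

```text
time: 1.47
tool_pos: [435.6, 77.7, 158.5]
tcp_rot: [[-0.179, 0.984, 0.003], [0.984, 0.179, 0.0], [-0.0, 0.003, -1.0]]
wrist_force: [0.1, 0.2, 0.4]
width: 55.3
```

```bash
python3 - <<'E'
from h import *
s=sensors.read_state();c=optics.read_camera("wrist")
cv2.imwrite("pics/w1.png",c["image"]);print(c["fx"],c["cx"],c["cy"],np.round(c["T_tool_cam"],3).tolist())
E
python3 plan.py 433 88 160 11.4
```

```text
340.9281035937768 313.7872868040599 242.26648512524517 [[-0.001, -0.958, -0.287, 72.372], [1.0, -0.001, -0.0, 0.89], [-0.0, -0.287, 0.958, -135.309], [0.0, 0.0, 0.0, 1.0]]
t 1.52 pos [434.7  79.3 158.9] yaw 10.47 delta [-1.7  8.7  1.1] turn -0.93 n 1 tilt [ 0.0023  0.0011 -1.    ] w 56.0 F [-1.1 -0.1 -0.1] q [ 10. -11. -14.  87.   0.  90.]
[8.9, -0.1, -1.1] -0.93
```

View pics/w1.png

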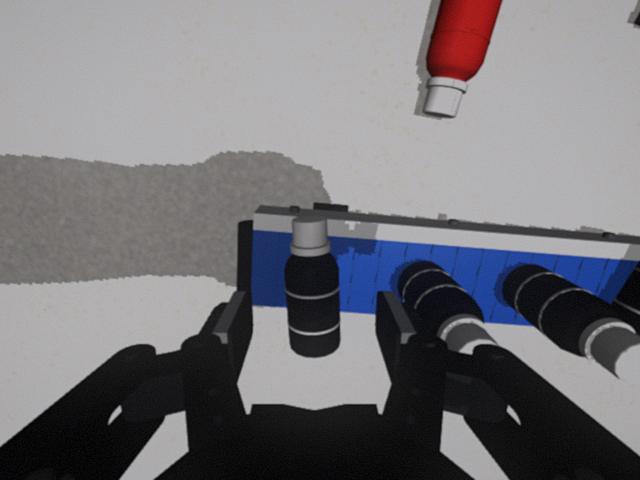

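The wrist view shows fallen_1 upright in the picture: cap end about (310,219), cap base (311,250), foot (314,352). Measuring from that.

```bash
cat >> h.py <<'E'
def wonz(c,s,uv,z):
    T=np.array(c["T_tool_cam"]);R=np.array(s["tcp_rot"]);p=np.array(s["tool_pos"])
    o=R@T[:3,3]+p; d=R@T[:3,:3]@np.array([(uv[0]-c["cx"])/c["fx"],(uv[1]-c["cy"])/c["fy"],1.]); return o+d*(z-o[2])/d[2]
E
python3 - <<'E'
from h import *
s=sensors.read_state();c=optics.read_camera("wrist")
for z,uv in((70,(309.5,217)),(70,(311,240)),(80,(313.5,340)),(60,(314,356)),(40,(254,221)),(40,(252,303))): print(uv,wonz(c,s,uv,z).round(1))
E
```

```text
(309.5, 217) [428.8 101.6  70. ]
(311, 240) [432.6  86.   70. ]
(313.5, 340) [447.3  15.6  80. ]
(314, 356) [452.6 -11.2  60. ]
(254, 221) [388.5  84.4  40. ]
(252, 303) [396.   15.5  40. ]
```

```bash
python3 plan.py 432.5 88.5 70 11.4 30
```

```text
t 1.57 pos [434.2  80.7 159.3] yaw 10.63 delta [ -1.7   7.8 -89.3] turn -0.77 n 3 tilt [ 0.0024  0.0017 -1.    ] w 55.5 F [ 0.1  0.8 -0.5] q [ 10. -11. -14.  87.   0.  90.]
[2.6, -0.1, 29.8] -0.26
[2.6, -0.1, 29.8] -0.26
[2.6, -0.1, 29.8] -0.26
```

{"method": "carry_out", "body": {"travel": [[2.6, 0, 30], [2.6, 0, 30], [2.6, 0, 28], [0, 0, 0]], "turn": [-0.3, -0.3, -0.2, 0], "gripper": [0.65, 0.65, 0.65, 0.65]}}

```text
time: 1.9
tool_pos: [433.2, 91.9, 71.3]
tcp_rot: [[-0.204, 0.979, 0.008], [0.979, 0.204, 0.004], [0.002, 0.008, -1.0]]
wrist_force: [-0.8, 0.8, 0.2]
width: 55.7
```

```bash
python3 plan.py 432.5 88.5 52 11.4 10
```

```text
t 1.9 pos [433.2  91.9  71.3] yaw 11.79 delta [ -0.7  -3.4 -19.3] turn 0.39 n 2 tilt [ 0.0076  0.0037 -1.    ] w 55.7 F [-0.8  0.8  0.2] q [ 12. -10. -23.  77.   0.  90.]
[-1.6, -0.8, 9.6] 0.19
[-1.6, -0.8, 9.6] 0.19
```

{"method": "carry_out", "body": {"travel": [[-1.6, -0.8, 9.6], [-1.6, 0, 9.6], [0, 0, 0]], "turn": [0, 0, 0], "gripper": [0.65, 0.65, 0.65]}}

```text
time: 2.15
tool_pos: [433.0, 90.8, 53.2]
tcp_rot: [[-0.21, 0.978, 0.009], [0.978, 0.21, 0.004], [0.002, 0.01, -1.0]]
wrist_force: [-0.7, 0.0, 0.3]
width: 55.7
```

```bash
python3 plan.py 432.5 88.5 52 11.4 10; python3 -c "
from h import *
c=optics.read_camera('wrist');cv2.imwrite('pics/w2.png',c['image'])"
```

```text
t 2.15 pos [433.   90.8  53.2] yaw 12.1 delta [-0.5 -2.3 -1.2] turn 0.7 n 1 tilt [ 0.0091  0.0043 -0.9999] w 55.7 F [-0.7  0.   0.3] q [ 12. -10. -25.  74.   0.  90.]
[-2.2, -1.0, 1.2] 0.7
```

View pics/w2.png

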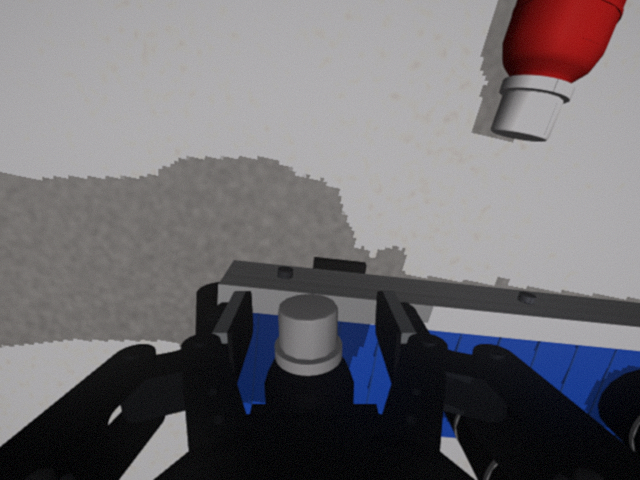

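The cap (308,330) sits between the pads, centred to within 2 mm. I'm closing at 20 N.

{"method": "carry_out", "body": {"travel": [[-2, -1, 1], [0, 0, 0], [0, 0, 0], [0, 0, 0], [0, 0, 0]], "turn": [0, 0, 0, 0, 0], "gripper": [0.5, 0.2, 0.1, 0.1, 0.1], "newtons": 20}}

```text
time: 2.62
tool_pos: [434.7, 88.8, 56.9]
tcp_rot: [[-0.209, 0.978, 0.015], [0.978, 0.209, 0.006], [0.003, 0.016, -1.0]]
wrist_force: [0.0, 0.5, -0.8]
width: 24.0
```

{"method": "carry_out", "body": {"travel": [[0, 0, 0], [0, 0, -8], [0, 0, -12], [0, 0, -15], [0, 0, -15]], "turn": [0, 0, 0, 0, 0], "gripper": [0.1, 0.1, 0.1, 0.1, 0.1]}}

```text
time: 3.03
tool_pos: [432.2, 88.1, 108.0]
tcp_rot: [[-0.209, 0.978, 0.01], [0.978, 0.209, 0.005], [0.003, 0.011, -1.0]]
wrist_force: [0.2, -0.4, -1.6]
width: 24.3
```

```bash
python3 plan.py 432.5 88.5 100 11.4 10; python3 -c "
from h import *
c=optics.read_camera('wrist');cv2.imwrite('pics/w3.png',c['image'])
c=optics.read_camera('side');crop(c,150,120,420,300,3-.04,'s3.png')"
```

```text
t 3.03 pos [432.2  88.1 108. ] yaw 12.05 delta [ 0.3  0.4 -8. ] turn 0.65 n 1 tilt [ 0.0099  0.005  -0.9999] w 24.3 F [ 0.2 -0.4 -1.6] q [ 11. -11. -20.  81.   0.  89.]
[0.4, 0.3, 8.0] 0.65
```

View pics/s3.png

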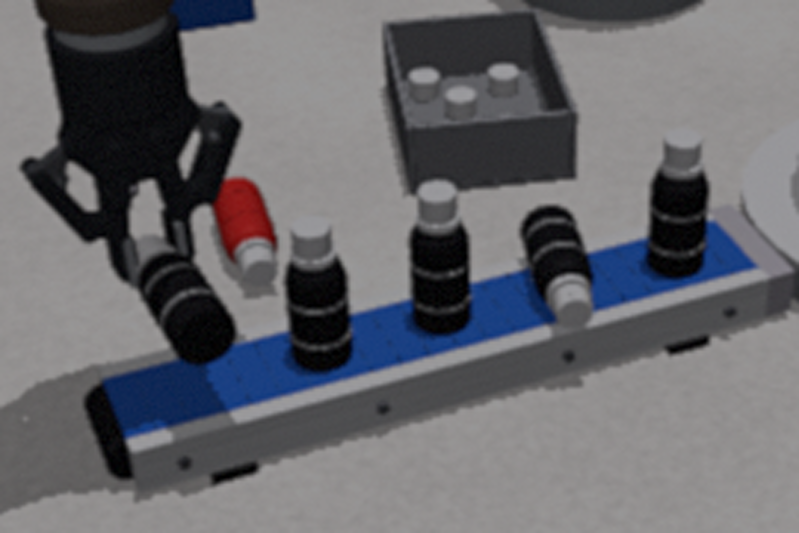

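The grip held the cap and lifted the bottle, but pad friction stops it swinging down by itself. Quick upward jerks should help gravity turn it in the pads.

{"method": "carry_out", "body": {"travel": [[0, 0, -41], [0, 0, -41], [0, 0, 0], [0, 0, 0]], "turn": [0, 0, 0, 0], "gripper": [0.1, 0.1, 0.1, 0.1]}}

```text
time: 3.47
tool_pos: [430.6, 87.5, 190.0]
tcp_rot: [[-0.209, 0.978, 0.01], [0.978, 0.209, 0.005], [0.003, 0.01, -1.0]]
wrist_force: [0.4, 1.4, -1.9]
width: 24.3
```

```bash
python3 plan.py 432.5 88.5 190 11.4 10; python3 -c "
from h import *
c=optics.read_camera('side');crop(c,150,60,420,260,2.9,'s4.png')"
```

```text
t 3.47 pos [430.6  87.5 190. ] yaw 12.05 delta [1.9 1.  0. ] turn 0.65 n 1 tilt [ 0.0097  0.005  -0.9999] w 24.3 F [ 0.4  1.4 -1.9] q [ 11. -11. -11.  90.   0.  89.]
[0.6, 2.0, -0.0] 0.65
```

View pics/s4.png

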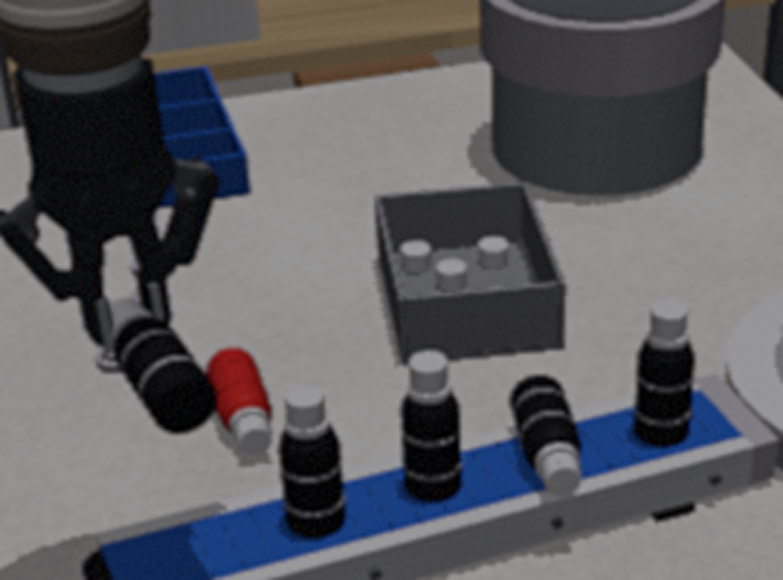

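It is still near horizontal, so friction torque at the full 20 N setting is too high. The width reads 24.3 mm, so I'll go down to just above the belt and ease the finger command to just under that width. This lowers the squeeze so the bottle can pivot.

{"method": "carry_out", "body": {"travel": [[5, 0, 38], [5, 0, 38], [5, 0, 30], [5, 0, 14], [0, 0, 0]], "turn": [0, 0, 0, 0, 0], "gripper": [0.1, 0.1, 0.1, 0.1, 0.1]}}

```text
time: 3.93
tool_pos: [427.3, 107.9, 62.8]
tcp_rot: [[-0.208, 0.978, 0.012], [0.978, 0.208, 0.005], [0.002, 0.012, -1.0]]
wrist_force: [-0.9, 0.5, -0.0]
width: 24.4
```

{"method": "carry_out", "body": {"travel": [[0, 0, 0], [0, 0, 0], [0, 0, 0], [0, 0, 0]], "turn": [0, 0, 0, 0], "gripper": [0.2, 0.25, 0.26, 0.27]}}

```text
time: 4.27
tool_pos: [427.2, 107.4, 63.5]
tcp_rot: [[-0.208, 0.978, 0.011], [0.978, 0.208, 0.004], [0.002, 0.012, -1.0]]
wrist_force: [-0.7, 0.1, -1.4]
width: 23.9
```

```bash
python3 plan.py 432.5 108 64 11.4 10; python3 -c "
from h import *
c=optics.read_camera('side');crop(c,150,60,420,260,2.9,'s5.png')"
```

```text
t 4.27 pos [427.2 107.4  63.5] yaw 12.03 delta [5.3 0.6 0.5] turn 0.63 n 1 tilt [ 0.0111  0.0043 -0.9999] w 23.9 F [-0.7  0.1 -1.4] q [ 14. -11. -24.  76.   0.  92.]
[-0.5, 5.3, -0.4] 0.63
```

View pics/s5.png

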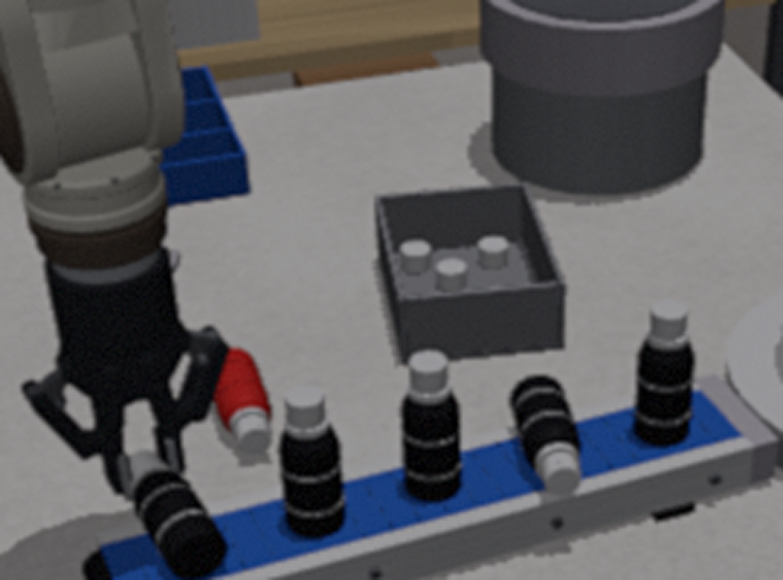

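{"method": "carry_out", "body": {"travel": [[0, 0, 0], [0, 0, 0], [0, 0, 0], [0, 0, 0]], "turn": [0, 0, 0, 0], "gripper": [0.275, 0.275, 0.28, 0.28]}}

```text
time: 4.65
tool_pos: [428.6, 107.4, 65.7]
tcp_rot: [[-0.208, 0.978, 0.015], [0.978, 0.208, 0.005], [0.002, 0.015, -1.0]]
wrist_force: [-0.0, -0.3, -0.9]
width: 24.0
```

{"method": "carry_out", "body": {"travel": [[0, 0, 0], [0, 0, 0]], "turn": [0, 0], "gripper": [0.284, 0.284]}}

```text
time: 4.82
tool_pos: [428.7, 107.4, 65.8]
tcp_rot: [[-0.208, 0.978, 0.015], [0.978, 0.208, 0.005], [0.002, 0.016, -1.0]]
wrist_force: [-0.9, -0.5, -1.4]
width: 24.3
```

```bash
python3 plan.py 432.5 108 64 11.4 10; python3 -c "
from h import *
c=optics.read_camera('side');crop(c,150,180,300,280,5,'s6.png')"
```

```text
t 4.82 pos [428.7 107.4  65.8] yaw 11.98 delta [ 3.8  0.6 -1.8] turn 0.58 n 1 tilt [ 0.0148  0.0055 -0.9999] w 24.3 F [-0.9 -0.5 -1.4] q [ 14. -11. -24.  76.   0.  92.]
[-0.2, 3.8, 1.9] 0.58
```

View pics/s6.png

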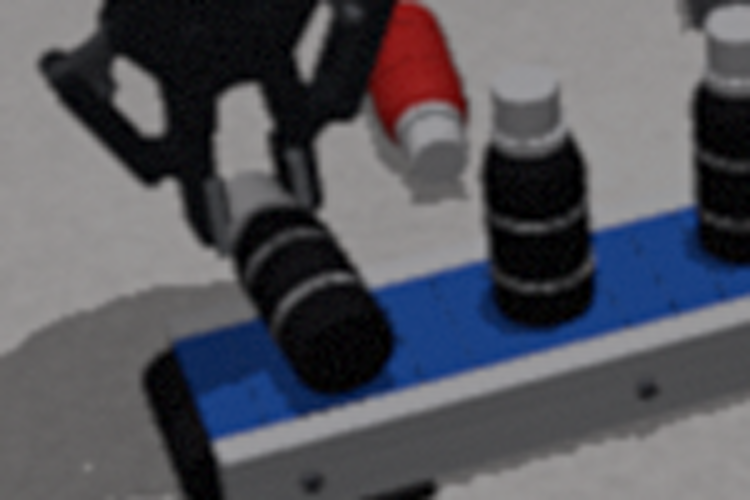

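{"method": "carry_out", "body": {"travel": [[0, 0, 0], [0, 0, 0], [0, 0, -6], [0, 0, -6]], "turn": [0, 0, 0, 0], "gripper": [0.287, 0.287, 0.287, 0.287]}}

```text
time: 5.2
tool_pos: [427.7, 107.1, 77.3]
tcp_rot: [[-0.208, 0.978, 0.012], [0.978, 0.208, 0.005], [0.002, 0.013, -1.0]]
wrist_force: [-0.3, 0.9, -1.7]
width: 24.2
```

```bash
python3 plan.py 432.5 108 64 11.4 10; python3 -c "
from h import *
c=optics.read_camera('side');crop(c,150,180,300,280,5,'s7.png')"
```

```text
t 5.2 pos [427.7 107.1  77.3] yaw 11.98 delta [  4.8   0.9 -13.3] turn 0.58 n 2 tilt [ 0.0125  0.0049 -0.9999] w 24.2 F [-0.3  0.9 -1.7] q [ 14. -11. -23.  77.   0.  92.]
[-0.1, 2.4, 6.7] 0.29
[-0.1, 2.4, 6.7] 0.29
```

View pics/s7.png

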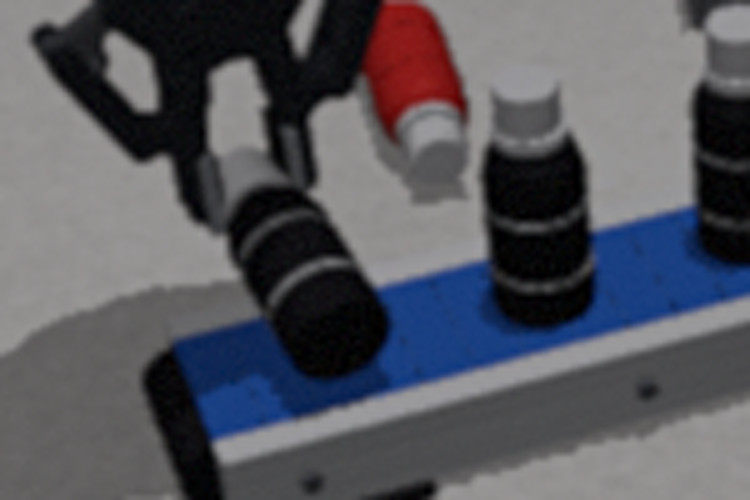

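{"method": "carry_out", "body": {"travel": [[0, 0, 0], [0, 0, 0], [0, 0, 0]], "turn": [0, 0, 0], "gripper": [0.291, 0.291, 0.291]}}

```text
time: 5.5
tool_pos: [428.9, 107.3, 80.0]
tcp_rot: [[-0.208, 0.978, 0.016], [0.978, 0.208, 0.005], [0.002, 0.017, -1.0]]
wrist_force: [0.2, -0.5, -0.3]
width: 24.8
```

```bash
python3 plan.py 432.5 108 64 11.4 10|head -1; python3 -c "
from h import *
c=optics.read_camera('side');crop(c,150,180,300,280,5,'s8.png')"
```

```text
t 5.5 pos [428.9 107.3  80. ] yaw 11.98 delta [  3.6   0.7 -16. ] turn 0.58 n 2 tilt [ 0.0161  0.0054 -0.9999] w 24.8 F [ 0.2 -0.5 -0.3] q [ 14. -11. -23.  77.   0.  92.]
```

View pics/s8.png

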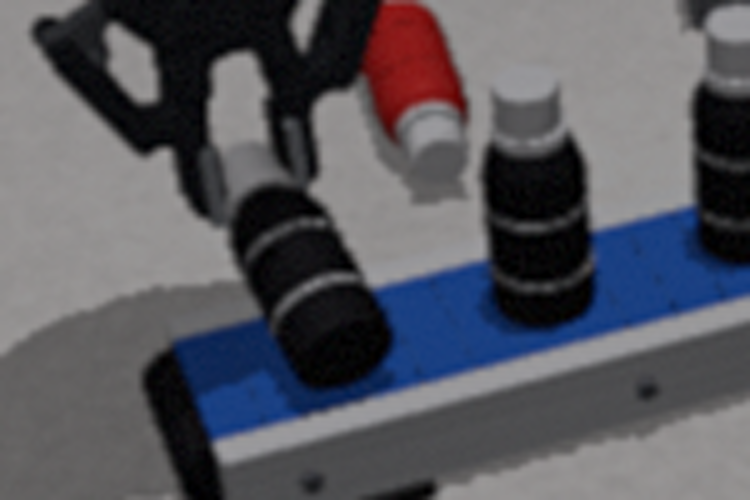

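That works. At 0.291 the foot (335,360 in the crop) settled on the belt while the cap stayed up. Now I'll lift along the arc.

{"method": "carry_out", "body": {"travel": [[-3, 0, -5], [-3, 0, -5], [-3, 0, -5], [-3, 0, -5], [0, 0, 0]], "turn": [0, 0, 0, 0, 0], "gripper": [0.291, 0.291, 0.291, 0.291, 0.291]}}

```text
time: 5.97
tool_pos: [431.2, 94.2, 102.0]
tcp_rot: [[-0.208, 0.978, 0.016], [0.978, 0.208, 0.005], [0.002, 0.017, -1.0]]
wrist_force: [0.4, 1.2, -0.1]
width: 24.8
```

```bash
python3 plan.py 432.5 108 64 11.4 10|head -1; python3 -c "
from h import *
c=optics.read_camera('side');crop(c,150,180,300,280,5,'s9.png')"
```

```text
t 5.97 pos [431.2  94.2 102. ] yaw 12.0 delta [  1.3  13.8 -38. ] turn 0.6 n 5 tilt [ 0.0159  0.0052 -0.9999] w 24.8 F [ 0.4  1.2 -0.1] q [ 12. -11. -21.  80.   0.  90.]
```

View pics/s9.png

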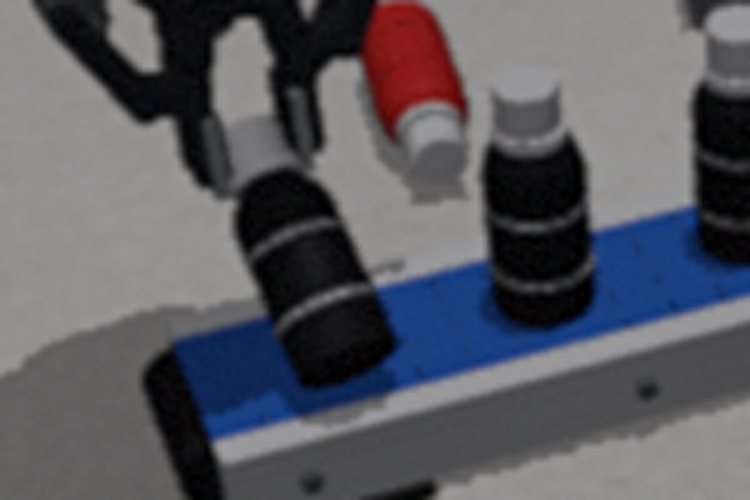

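{"method": "carry_out", "body": {"travel": [[-5, 0, -5], [-5, 0, -5], [-6, 0, -4], [-6, 0, -4], [0, 0, 0]], "turn": [0, 0, 0, 0, 0], "gripper": [0.291, 0.291, 0.291, 0.291, 0.291]}}

```text
time: 6.43
tool_pos: [435.7, 70.5, 121.3]
tcp_rot: [[-0.208, 0.978, 0.016], [0.978, 0.208, 0.005], [0.002, 0.016, -1.0]]
wrist_force: [-0.5, -0.3, -0.4]
width: 24.9
```

```bash
python3 plan.py 432.5 108 64 11.4 10|head -1; python3 -c "
from h import *
c=optics.read_camera('side');crop(c,150,180,300,280,5,'s10.png')"
```

```text
t 6.43 pos [435.7  70.5 121.3] yaw 12.02 delta [ -3.2  37.5 -57.3] turn 0.62 n 7 tilt [ 0.0155  0.0051 -0.9999] w 24.9 F [-0.5 -0.3 -0.4] q [  9. -12. -19.  82.   0.  87.]
```

View pics/s10.png

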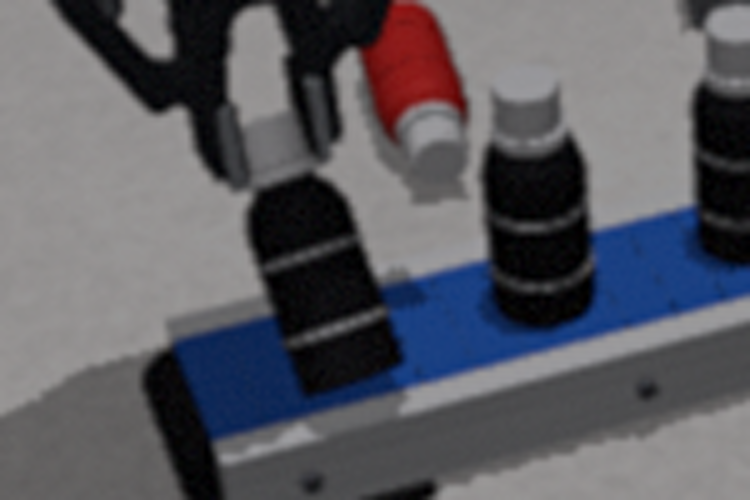

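{"method": "carry_out", "body": {"travel": [[-6, 0, -1], [-6, 0, -1], [-6, 0, 0], [-6, 0, 0], [0, 0, 0]], "turn": [0, 0, 0, 0, 0], "gripper": [0.291, 0.291, 0.291, 0.291, 0.291]}}

```text
time: 6.9
tool_pos: [441.5, 45.4, 124.1]
tcp_rot: [[-0.209, 0.978, 0.017], [0.978, 0.209, 0.007], [0.003, 0.018, -1.0]]
wrist_force: [-0.6, 0.5, 2.1]
width: 24.6
```

```bash
python3 plan.py 432.5 108 64 11.4 10|head -1; python3 -c "
from h import *
c=optics.read_camera('side');crop(c,150,180,300,280,5,'s11.png')"
```

```text
t 6.9 pos [441.5  45.4 124.1] yaw 12.04 delta [ -9.   62.6 -60.1] turn 0.64 n 9 tilt [ 0.0171  0.0065 -0.9998] w 24.6 F [-0.6  0.5  2.1] q [  6. -11. -18.  82.   0.  84.]
```

View pics/s11.png

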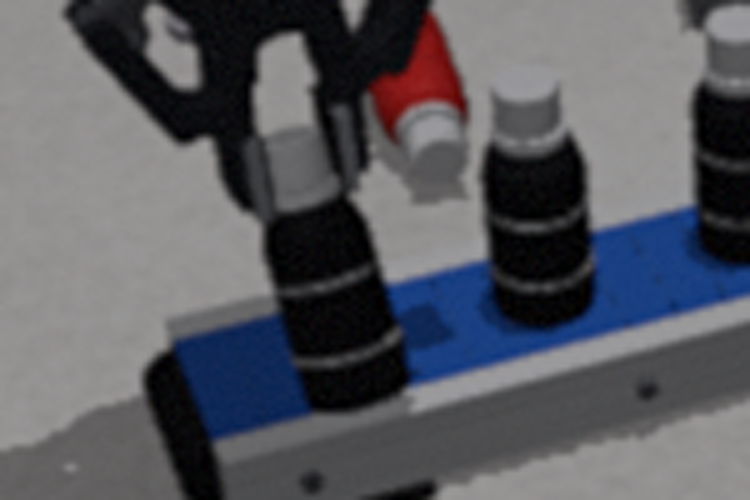

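{"method": "carry_out", "body": {"travel": [[-6, 0, 0], [-6, 0, 1], [-5, 0, 1], [0, 0, 0]], "turn": [0, 0, 0, 0], "gripper": [0.291, 0.291, 0.291, 0.291]}}

```text
time: 7.28
tool_pos: [445.4, 27.3, 121.9]
tcp_rot: [[-0.209, 0.978, 0.017], [0.978, 0.209, 0.006], [0.002, 0.018, -1.0]]
wrist_force: [-0.3, 0.4, 3.1]
width: 25.0
```

```bash
python3 plan.py 432.5 108 64 11.4 10|head -1; python3 -c "
from h import *
c=optics.read_camera('side');crop(c,150,180,300,280,5,'s12.png')"
```

```text
t 7.28 pos [445.4  27.3 121.9] yaw 12.04 delta [-12.9  80.7 -57.9] turn 0.64 n 11 tilt [ 0.0173  0.0061 -0.9998] w 25.0 F [-0.3  0.4  3.1] q [  3. -11. -18.  82.   0.  81.]
```

View pics/s12.png

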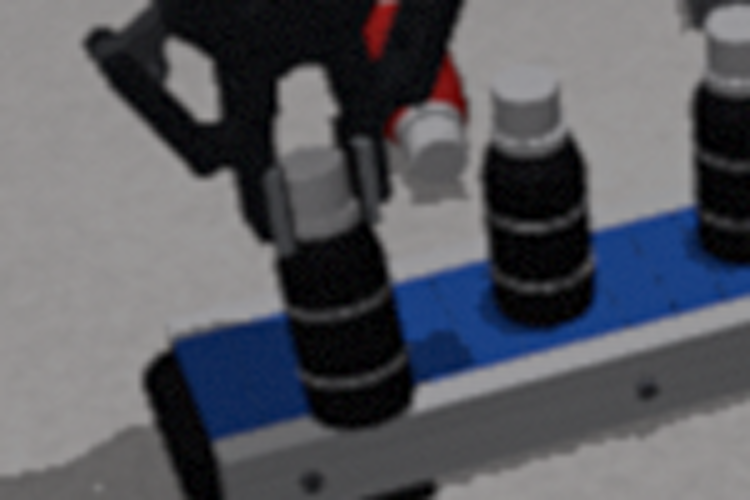

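{"method": "carry_out", "body": {"travel": [[0, 0, 0], [0, 0, -6], [17, 0, -3], [17, 0, 0], [4, 0, 0]], "turn": [0, 0, 0, 0, 0], "gripper": [0.25, 0.2, 0.2, 0.2, 0.2]}}

```text
time: 7.75
tool_pos: [436.1, 64.9, 130.4]
tcp_rot: [[-0.206, 0.979, 0.014], [0.979, 0.206, 0.006], [0.003, 0.014, -1.0]]
wrist_force: [-0.2, 0.4, -1.3]
width: 24.3
```

{"method": "carry_out", "body": {"travel": [[0, 0, 4], [0, 0, 4], [0, 0, 2], [0, 0, 1], [0, 0, 0]], "turn": [0, 0, 0, 0, 0], "gripper": [0.25, 0.28, 0.285, 0.287, 0.287]}}

```text
time: 8.17
tool_pos: [437.6, 64.9, 121.9]
tcp_rot: [[-0.209, 0.978, 0.019], [0.978, 0.209, 0.006], [0.002, 0.019, -1.0]]
wrist_force: [-0.4, 0.8, -0.5]
width: 24.6
```

```bash
python3 plan.py 432.5 108 64 11.4 10|head -1; python3 -c "
from h import *
c=optics.read_camera('side');crop(c,150,180,300,280,5,'s13.png')"
```

```text
t 8.17 pos [437.6  64.9 121.9] yaw 12.04 delta [ -5.1  43.1 -57.9] turn 0.64 n 8 tilt [ 0.0186  0.0058 -0.9998] w 24.6 F [-0.4  0.8 -0.5] q [  8. -12. -19.  82.   0.  86.]
```

View pics/s13.png

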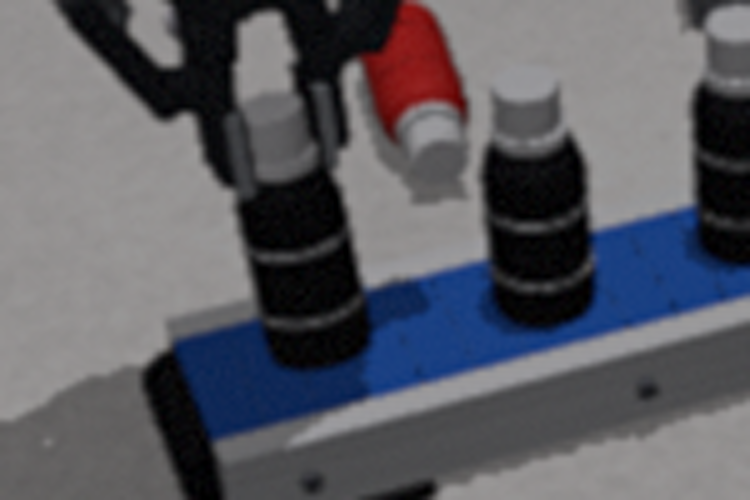

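{"method": "carry_out", "body": {"travel": [[0, 0, 2], [-4, 0, 2], [-4, 0, 1], [-4, 0, 1], [0, 0, 0]], "turn": [0, 0, 0, 0, 0], "gripper": [0.289, 0.289, 0.289, 0.289, 0.289]}}

```text
time: 8.63
tool_pos: [442.0, 50.9, 117.6]
tcp_rot: [[-0.207, 0.978, 0.023], [0.978, 0.207, 0.006], [0.001, 0.024, -1.0]]
wrist_force: [0.2, 1.4, 2.9]
width: 24.9
```

```bash
python3 plan.py 432.5 108 64 11.4 10|head -1; python3 -c "
from h import *
c=optics.read_camera('side');crop(c,150,180,300,280,5,'s14.png')"
```

```text
t 8.63 pos [442.   50.9 117.6] yaw 11.96 delta [ -9.5  57.1 -53.6] turn 0.56 n 8 tilt [ 0.0232  0.0057 -0.9997] w 24.9 F [0.2 1.4 2.9] q [  6. -12. -19.  81.   0.  85.]
```

View pics/s14.png

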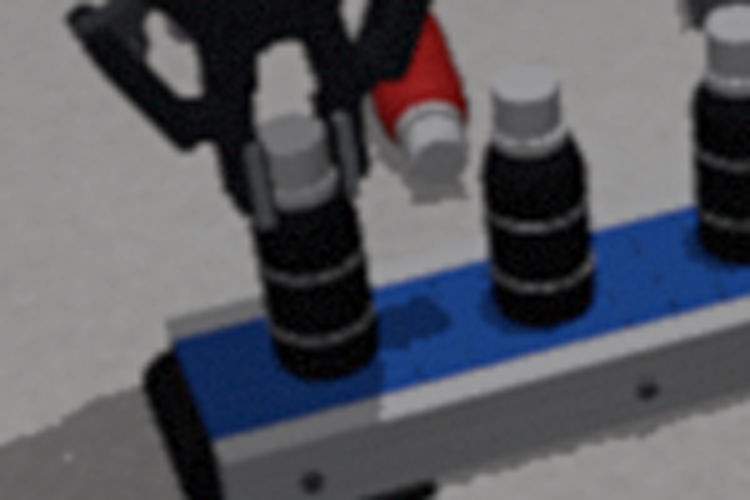

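{"method": "carry_out", "body": {"travel": [[-3, 0, 1], [-3, 0, 1], [0, 0, 0], [0, 0, 0]], "turn": [0, 0, 0, 0], "gripper": [0.29, 0.291, 0.3, 0.31]}}

```text
time: 9.02
tool_pos: [443.8, 45.2, 115.9]
tcp_rot: [[-0.207, 0.978, 0.024], [0.978, 0.207, 0.007], [0.002, 0.025, -1.0]]
wrist_force: [0.4, -0.1, 0.1]
width: 26.8
```

{"method": "carry_out", "body": {"travel": [[0, 0, 0], [0, 0, 0], [0, 0, 0], [0, 0, 0]], "turn": [0, 0, 0, 0], "gripper": [0.33, 0.36, 0.4, 0.45]}}

```text
time: 9.35
tool_pos: [443.2, 45.3, 114.6]
tcp_rot: [[-0.207, 0.978, 0.022], [0.978, 0.207, 0.006], [0.002, 0.023, -1.0]]
wrist_force: [0.5, 0.6, -0.1]
width: 38.8
```

```bash
python3 plan.py 432.5 108 64 11.4 10|head -1; python3 -c "
from h import *
c=optics.read_camera('side');crop(c,150,180,300,280,5,'s15.png')
c=optics.read_camera('wrist');cv2.imwrite('pics/w15.png',c['image'])"
```

```text
t 9.35 pos [443.2  45.3 114.6] yaw 11.94 delta [-10.7  62.7 -50.6] turn 0.54 n 9 tilt [ 0.022   0.0065 -0.9997] w 38.8 F [ 0.5  0.6 -0.1] q [  6. -11. -19.  81.   0.  84.]
```

View pics/s15.png

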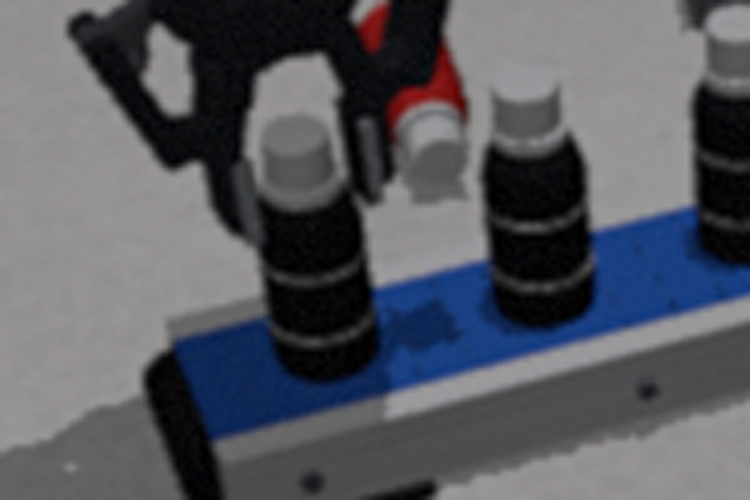

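View pics/w15.png

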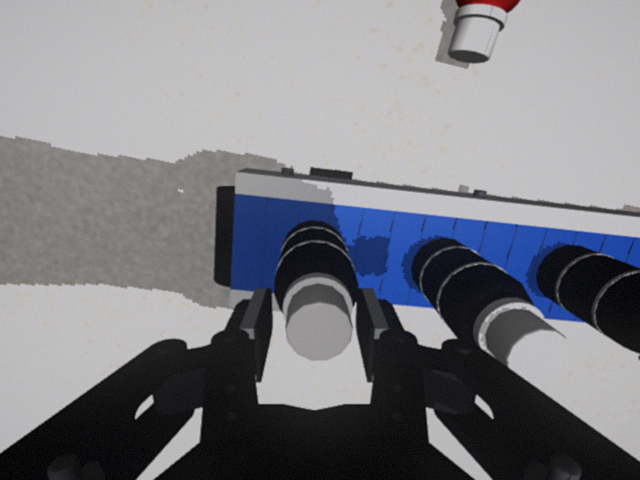

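{"method": "carry_out", "body": {"travel": [[0, 0, -5], [0, 0, -20], [0, 0, -35], [0, 0, -30], [0, 0, 0]], "turn": [0, 0, 0, 0, 0], "gripper": [0.6, 0.6, 0.6, 0.6, 0.6]}}

```text
time: 9.87
tool_pos: [439.3, 44.6, 207.3]
tcp_rot: [[-0.207, 0.978, 0.017], [0.978, 0.207, 0.006], [0.002, 0.018, -1.0]]
wrist_force: [0.9, 0.8, 1.0]
width: 51.0
```

```bash
python3 plan.py 691 30 200 -7.3; python3 -c "
from h import *
c=optics.read_camera('side');crop(c,150,120,420,300,2.9,'s16.png')
c=optics.read_camera('top');crop(c,150,120,350,400,2.1,'t16.png')"
```

```text
t 9.87 pos [439.3  44.6 207.3] yaw 11.96 delta [251.7 -14.6  -7.3] turn 19.26 n 7 tilt [ 0.0174  0.006  -0.9998] w 51.0 F [0.9 0.8 1. ] q [  6. -11.  -9.  91.   0.  84.]
[-9.5, 34.7, 1.7] 2.75
[-7.8, 35.1, 1.7] 2.75
[-6.1, 35.5, 1.7] 2.75
[-4.4, 35.7, 1.7] 2.75
[-2.7, 35.9, 1.7] 2.75
[-1.0, 36.0, 1.7] 2.75
[0.8, 36.0, 1.7] 2.75
```

View pics/s16.png

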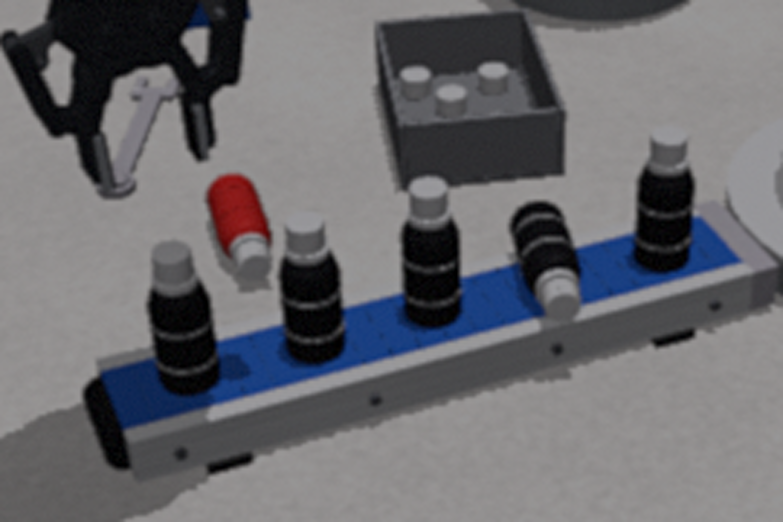

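View pics/t16.png

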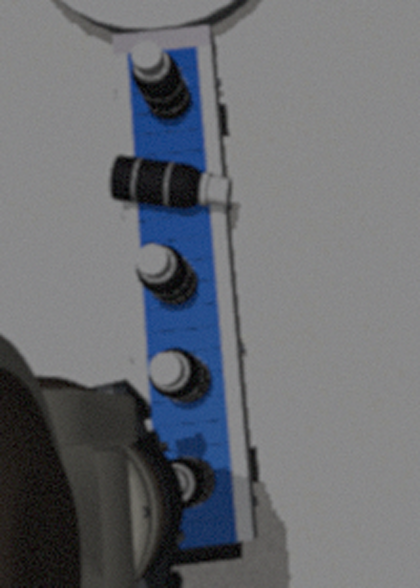

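fallen_1 stands upright on the belt and looks centred. On to fallen_2, cap right, at about (691, 30).

{"method": "carry_out", "body": {"travel": [[-9.5, 34.7, 1], [-7.8, 35.1, 1], [-6.1, 35.5, 1], [-4.4, 35.7, 1], [-2.7, 35.9, 1]], "turn": [2.8, 2.8, 2.8, 2.8, 2.8], "gripper": [0.6, 0.6, 0.6, 0.6, 0.6]}}

```text
time: 10.38
tool_pos: [618.2, 33.5, 197.9]
tcp_rot: [[0.043, 0.999, 0.011], [0.999, -0.043, 0.006], [0.006, 0.011, -1.0]]
wrist_force: [-0.3, -0.2, 0.6]
width: 50.9
```

```bash
python3 plan.py 691 30 170 -7.3
```

```text
t 10.38 pos [618.2  33.5 197.9] yaw -2.45 delta [ 72.8  -3.5 -27.9] turn 4.85 n 3 tilt [ 0.011   0.0058 -0.9999] w 50.9 F [-0.3 -0.2  0.6] q [ 3. 13. 15. 91.  0. 95.]
[-0.2, 24.2, 9.6] 1.62
[0.5, 24.2, 9.6] 1.62
[1.2, 24.2, 9.6] 1.62
```

{"method": "carry_out", "body": {"travel": [[0, 24.2, 9], [0.5, 24.2, 9], [1.2, 24.2, 9], [0, 0, 0]], "turn": [1.6, 1.6, 1.6, 0], "gripper": [0.6, 0.6, 0.6, 0.6]}}

```text
time: 10.72
tool_pos: [697.8, 29.0, 160.0]
tcp_rot: [[0.135, 0.991, 0.002], [0.991, -0.135, 0.005], [0.005, 0.001, -1.0]]
wrist_force: [1.3, 1.1, -0.8]
width: 51.6
```

```bash
python3 plan.py 691 30 120 -7.3; python3 - <<'E'
from h import *
s=sensors.read_state();c=optics.read_camera("wrist")
cv2.imwrite("pics/w17.png",c["image"])
c=optics.read_camera("top");crop(c,150,120,350,400,2.1,'t17.png')
E
```

```text
t 10.72 pos [697.8  29.  160. ] yaw -7.75 delta [ -6.8   1.  -40. ] turn -0.45 n 2 tilt [ 0.0017  0.0053 -1.    ] w 51.6 F [ 1.3  1.1 -0.8] q [  2.  25.  26.  90.   0. 100.]
[-0.1, -3.4, 20.0] -0.22
[-0.1, -3.4, 20.0] -0.22
```

View pics/w17.png

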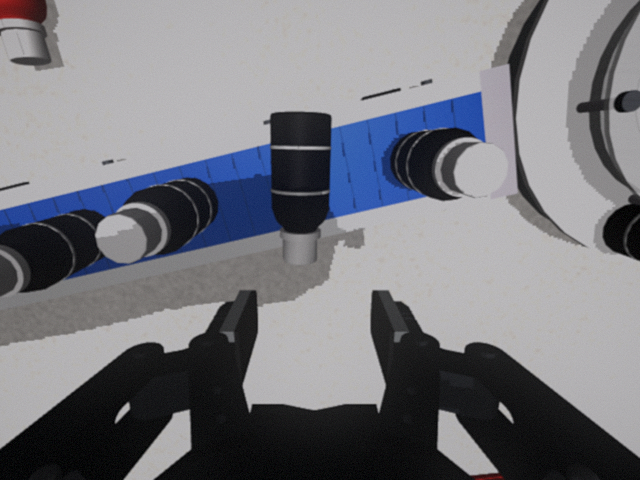

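View pics/t17.png

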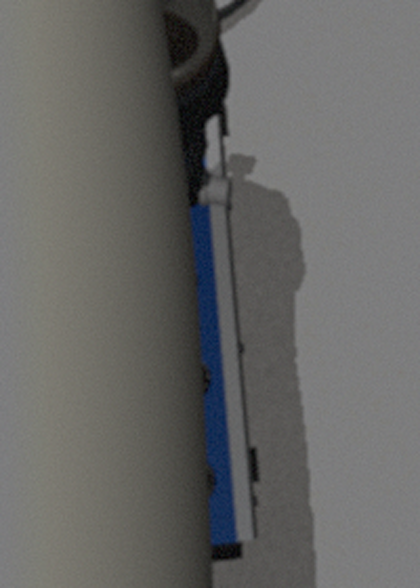

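Wrist view: fallen_2 is aligned with the jaws, foot at about (301,113), cap base (301,233), cap end (299,264).

```bash
python3 - <<'E'
from h import *
s=sensors.read_state();c=optics.read_camera("wrist")
print(s["tool_pos"])
for z,uv in((70,(299.5,259)),(60,(299.5,264)),(70,(300.5,234)),(78,(301,190)),(80,(301,115))): print(uv,wonz(c,s,uv,z).round(1))
E
python3 plan.py 691 30 80 -7.3 25
```

```text
[695.54914465  29.26343367 162.93737461]
(299.5, 259) [685.7  23.1  70. ]
(299.5, 264) [684.2  15.8  60. ]
(300.5, 234) [689.   41.1  70. ]
(301, 190) [694.2  72.2  78. ]
(301, 115) [700.8 117.1  80. ]
t 10.87 pos [695.3  29.4 164.8] yaw -7.6 delta [ -4.3   0.6 -84.8] turn -0.3 n 4 tilt [ 0.005   0.0056 -1.    ] w 51.3 F [-0.   0.3  0.2] q [  2.  25.  26.  91.   0. 100.]
[-0.1, -1.2, 21.2] -0.07
[-0.1, -1.2, 21.2] -0.07
[-0.1, -1.2, 21.2] -0.07
[-0.1, -1.2, 21.2] -0.07
```

{"method": "carry_out", "body": {"travel": [[0, -2, 28], [0, -2, 28], [0, -2, 28], [0, -1, 10], [0, 0, 0]], "turn": [0.3, 0.3, 0, 0, 0], "gripper": [0.6, 0.6, 0.6, 0.6, 0.6]}}

```text
time: 11.28
tool_pos: [686.8, 31.5, 75.0]
tcp_rot: [[0.141, 0.99, 0.014], [0.99, -0.141, 0.006], [0.008, 0.013, -1.0]]
wrist_force: [-0.0, 0.1, 0.2]
width: 51.4
```

```bash
python3 plan.py 688 29.5 52 -8.3 10;python3 - <<'E'
from h import *
s=sensors.read_state();c=optics.read_camera("wrist")
cv2.imwrite("pics/w18.png",c["image"])
E
```

```text
t 11.28 pos [686.8  31.5  75. ] yaw -8.09 delta [  1.2  -2.  -23. ] turn 0.21 n 3 tilt [ 0.0145  0.006  -0.9999] w 51.4 F [-0.   0.1  0.2] q [  3.  23.  13.  80.   0. 101.]
[-0.7, 0.4, 7.7] 0.07
[-0.7, 0.4, 7.7] 0.07
[-0.7, 0.4, 7.7] 0.07
```

View pics/w18.png

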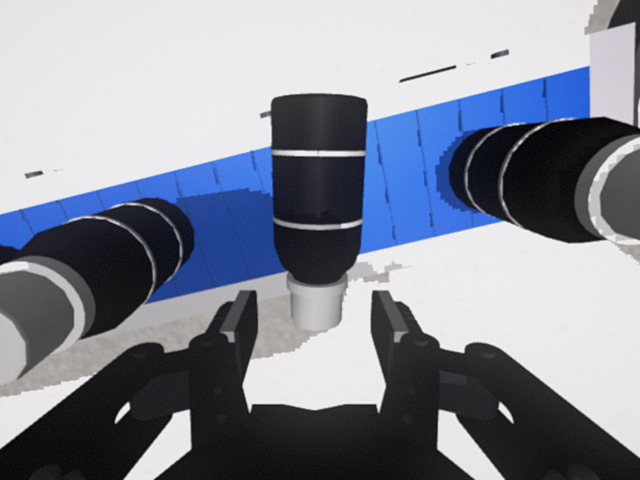

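{"method": "carry_out", "body": {"travel": [[-0.7, 0.4, 9], [-0.7, 0.4, 9], [-0.7, 0, 5], [0, 0, 0]], "turn": [0, 0, 0, 0], "gripper": [0.6, 0.6, 0.6, 0.6]}}

```text
time: 11.67
tool_pos: [690.3, 29.4, 58.2]
tcp_rot: [[0.14, 0.99, 0.024], [0.99, -0.14, 0.006], [0.01, 0.023, -1.0]]
wrist_force: [-0.4, -0.4, 0.0]
width: 51.4
```

```bash
python3 plan.py 688 29.5 52 -8.3 10;python3 - <<'E'
from h import *
s=sensors.read_state();c=optics.read_camera("wrist")
cv2.imwrite("pics/w19.png",c["image"])
E
```

```text
t 11.67 pos [690.3  29.4  58.2] yaw -8.06 delta [-2.3  0.1 -6.2] turn 0.24 n 1 tilt [ 0.0238  0.0064 -0.9997] w 51.4 F [-0.4 -0.4  0. ] q [  2.  23.  12.  77.   0. 100.]
[-0.3, -2.5, 6.1] 0.24
```

View pics/w19.png

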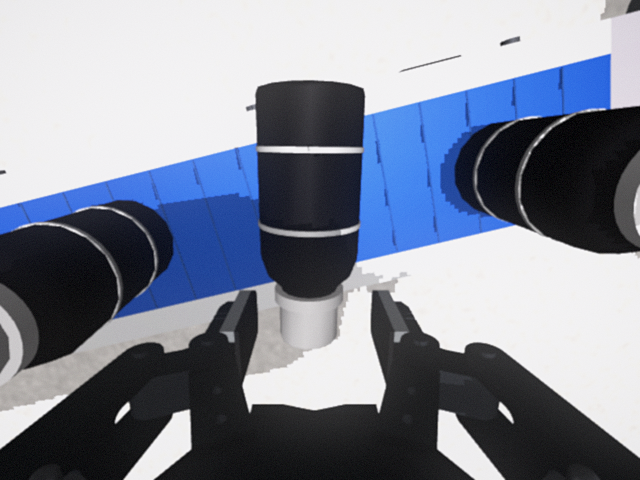

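{"method": "carry_out", "body": {"travel": [[-0.5, -2.5, 8], [0, 0, 0], [0, 0, 0], [0, 0, 0], [0, 0, 0]], "turn": [0, 0, 0, 0, 0], "gripper": [0.55, 0.25, 0.25, 0.25, 0.25]}}

```text
time: 12.13
tool_pos: [688.8, 29.4, 51.4]
tcp_rot: [[0.14, 0.99, 0.026], [0.99, -0.14, 0.007], [0.01, 0.025, -1.0]]
wrist_force: [-0.4, 0.1, -0.5]
width: 24.2
```

{"method": "carry_out", "body": {"travel": [[0, 0, 0], [0, 0, -5], [0, 0, -7], [0, 0, 0]], "turn": [0, 0, 0, 0], "gripper": [0.2, 0.2, 0.2, 0.2]}}

```text
time: 12.47
tool_pos: [688.0, 29.2, 63.8]
tcp_rot: [[0.14, 0.99, 0.025], [0.99, -0.14, 0.006], [0.01, 0.024, -1.0]]
wrist_force: [0.4, -0.7, -0.4]
width: 24.1
```

```bash
python3 plan.py 688 29.5 52 -8.3 10;python3 - <<'E'
from h import *
c=optics.read_camera("side");crop(c,290,150,440,250,5,"s20.png")
E
```

```text
t 12.47 pos [688.   29.2  63.8] yaw -8.06 delta [ -0.    0.3 -11.8] turn 0.24 n 2 tilt [ 0.0248  0.0063 -0.9997] w 24.1 F [ 0.4 -0.7 -0.4] q [  2.  23.  12.  78.   0. 100.]
[0.1, -0.2, 5.9] 0.12
[0.1, -0.2, 5.9] 0.12
```

View pics/s20.png

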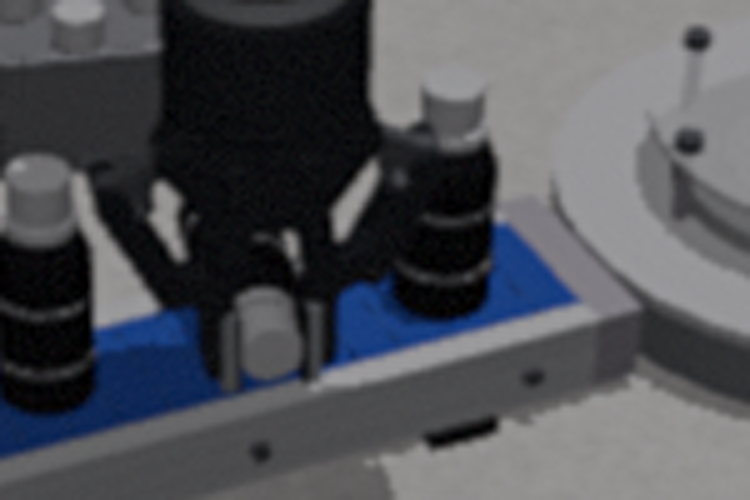

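{"method": "carry_out", "body": {"travel": [[-10, 0, -1], [-10, 0, -1], [-6, 0, 0], [0, 0, 0], [0, 0, 0]], "turn": [0, 0, 0, 0, 0], "gripper": [0.2, 0.2, 0.25, 0.28, 0.285]}}

```text
time: 12.93
tool_pos: [683.6, -0.0, 64.8]
tcp_rot: [[0.14, 0.99, 0.024], [0.99, -0.141, 0.006], [0.009, 0.023, -1.0]]
wrist_force: [0.1, -0.0, -1.5]
width: 24.3
```

{"method": "carry_out", "body": {"travel": [[0, 0, 0], [0, 0, 0], [0, 0, 0], [0, 0, 0]], "turn": [0, 0, 0, 0], "gripper": [0.289, 0.289, 0.291, 0.291]}}

```text
time: 13.27
tool_pos: [683.6, -0.3, 65.0]
tcp_rot: [[0.141, 0.99, 0.024], [0.99, -0.141, 0.006], [0.01, 0.023, -1.0]]
wrist_force: [-1.0, -0.4, 0.7]
width: 24.9
```

```bash
python3 plan.py 688 29.5 52 -8.3 10|head -1;python3 - <<'E'
from h import *
c=optics.read_camera("side");crop(c,290,150,440,250,5,"s21.png")
c=optics.read_camera("wrist");cv2.imwrite("pics/w21.png",c["image"])
E
```

```text
t 13.27 pos [ 6.836e+02 -3.000e-01  6.500e+01] yaw -8.13 delta [  4.4  29.8 -13. ] turn 0.17 n 4 tilt [ 0.0242  0.0062 -0.9997] w 24.9 F [-1.  -0.4  0.7] q [-0. 22. 11. 78.  0. 98.]
```

View pics/s21.png

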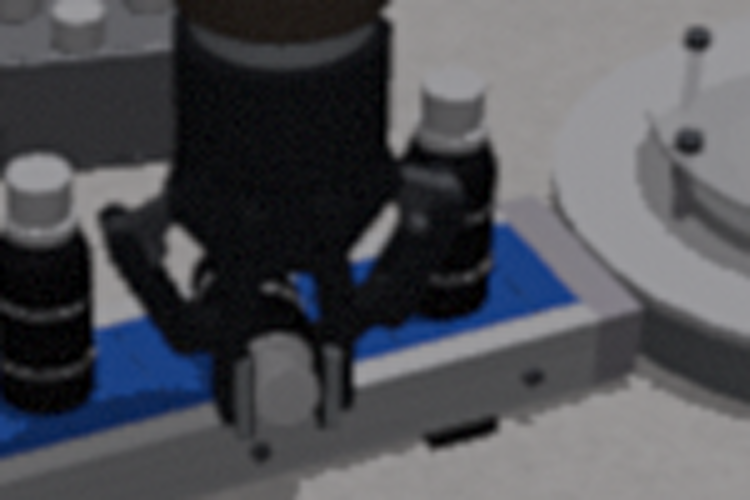

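View pics/w21.png

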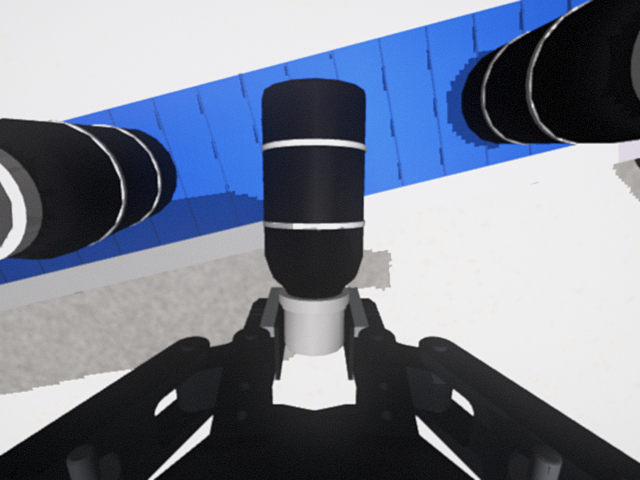

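{"method": "carry_out", "body": {"travel": [[0, 0, -2], [-10, 0, -1], [-10, 0, 0], [-10, 0, 0], [-2, 0, 0]], "turn": [0, 0, 0, 0, 0], "gripper": [0.27, 0.27, 0.27, 0.28, 0.288]}}

```text
time: 13.78
tool_pos: [678.5, -33.9, 67.6]
tcp_rot: [[0.139, 0.99, 0.024], [0.99, -0.139, 0.006], [0.009, 0.022, -1.0]]
wrist_force: [0.7, -0.9, -1.4]
width: 24.5
```

{"method": "carry_out", "body": {"travel": [[0, 0, 0], [0, 0, -5], [0, 0, -5], [2, 0, -5], [2, 0, -5]], "turn": [0, 0, 0, 0, 0], "gripper": [0.291, 0.291, 0.291, 0.291, 0.291]}}

```text
time: 14.2
tool_pos: [677.9, -31.9, 88.5]
tcp_rot: [[0.142, 0.99, 0.022], [0.99, -0.142, 0.007], [0.01, 0.021, -1.0]]
wrist_force: [0.6, 0.4, -1.2]
width: 24.9
```

```bash
python3 plan.py 688 29.5 52 -8.3 10|head -1;python3 - <<'E'
from h import *
c=optics.read_camera("side");crop(c,290,150,440,250,5,"s22.png")
c=optics.read_camera("wrist");cv2.imwrite("pics/w22.png",c["image"])
E
```

```text
t 14.2 pos [677.9 -31.9  88.5] yaw -8.18 delta [ 10.1  61.4 -36.5] turn 0.12 n 8 tilt [ 0.0223  0.0068 -0.9997] w 24.9 F [ 0.6  0.4 -1.2] q [-3. 21. 12. 80.  0. 95.]
```

View pics/s22.png

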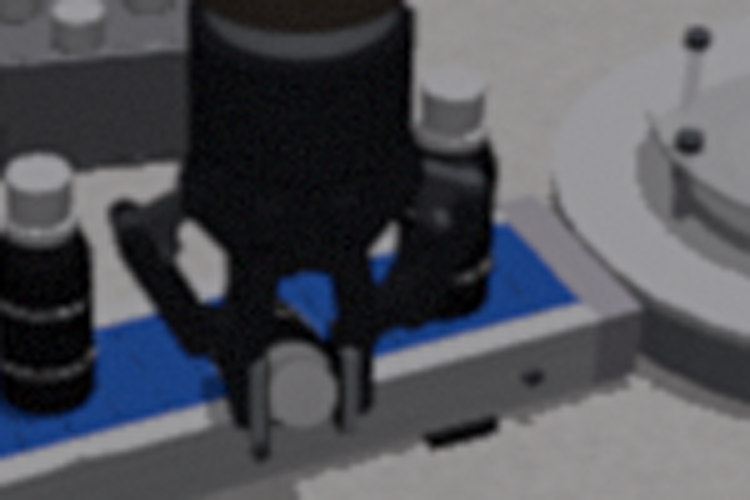

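View pics/w22.png

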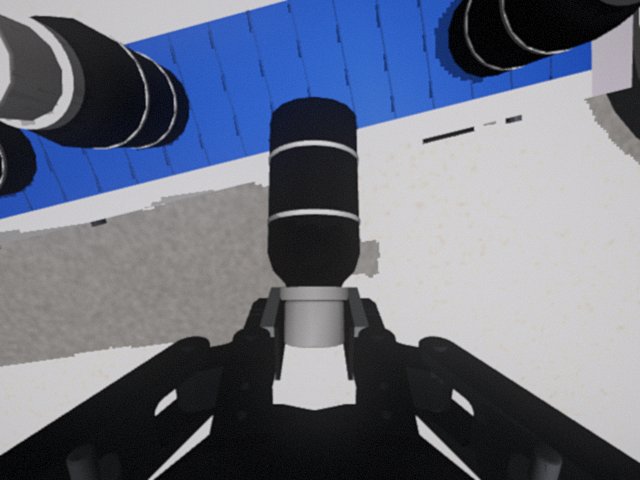

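{"method": "carry_out", "body": {"travel": [[3, 0, -4], [4, 0, -4], [4, 0, -4], [4, 0, -3], [0, 0, 0]], "turn": [0, 0, 0, 0, 0], "gripper": [0.292, 0.292, 0.292, 0.292, 0.292]}}

```text
time: 14.72
tool_pos: [680.7, -14.6, 106.7]
tcp_rot: [[0.14, 0.99, 0.025], [0.99, -0.141, 0.006], [0.01, 0.024, -1.0]]
wrist_force: [-0.0, -0.0, 0.0]
width: 24.9
```

```bash
python3 plan.py 688 29.5 52 -8.3 10|head -1;python3 - <<'E'
from h import *
c=optics.read_camera("side");crop(c,290,150,440,250,5,"s23.png")
c=optics.read_camera("wrist");cv2.imwrite("pics/w23.png",c["image"])
c=optics.read_camera("top");crop(c,190,130,310,230,6,'t23.png')
E
```

```text
t 14.72 pos [680.7 -14.6 106.7] yaw -8.09 delta [  7.3  44.1 -54.7] turn 0.21 n 8 tilt [ 0.025   0.0064 -0.9997] w 24.9 F [-0. -0.  0.] q [-1. 21. 14. 82.  0. 97.]
```

View pics/s23.png

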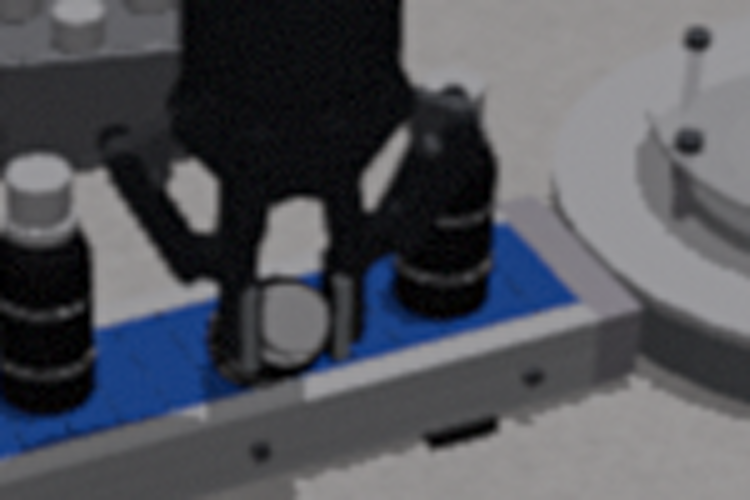

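View pics/w23.png

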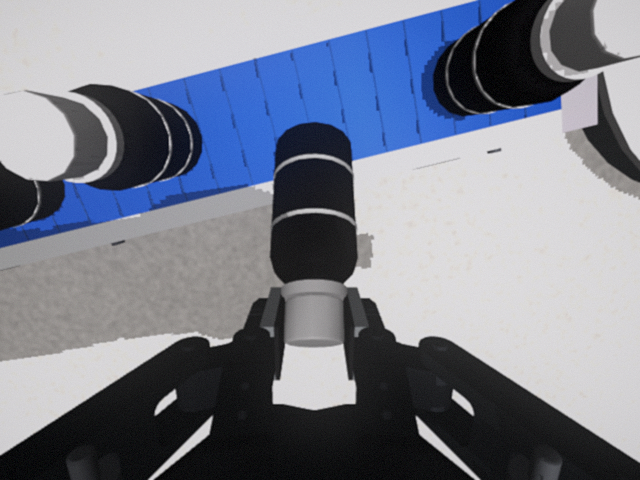

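View pics/t23.png

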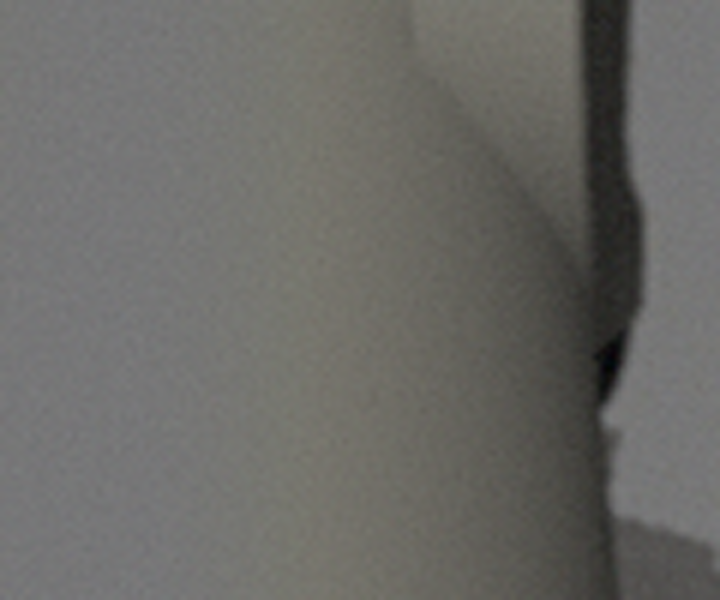

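{"method": "carry_out", "body": {"travel": [[5, 0, -5], [5, 0, -4], [6, 0, -3], [6, 0, -2], [0, 0, 0]], "turn": [0, 0, 0, 0, 0], "gripper": [0.292, 0.292, 0.292, 0.292, 0.292]}}

```text
time: 15.28
tool_pos: [683.0, 7.9, 120.7]
tcp_rot: [[0.142, 0.99, 0.023], [0.99, -0.142, 0.006], [0.01, 0.022, -1.0]]
wrist_force: [-0.3, 0.9, -0.7]
width: 25.1
```

```bash
python3 plan.py 688 29.5 52 -8.3 10|head -1;python3 - <<'E'
from h import *
c=optics.read_camera("side");crop(c,290,150,440,250,5,"s24.png")
c=optics.read_camera("wrist");cv2.imwrite("pics/w24.png",c["image"])
E
```

```text
t 15.28 pos [683.    7.9 120.7] yaw -8.18 delta [  5.   21.6 -68.7] turn 0.12 n 8 tilt [ 0.0228  0.0064 -0.9997] w 25.1 F [-0.3  0.9 -0.7] q [ 1. 21. 16. 84.  0. 99.]
```

View pics/s24.png

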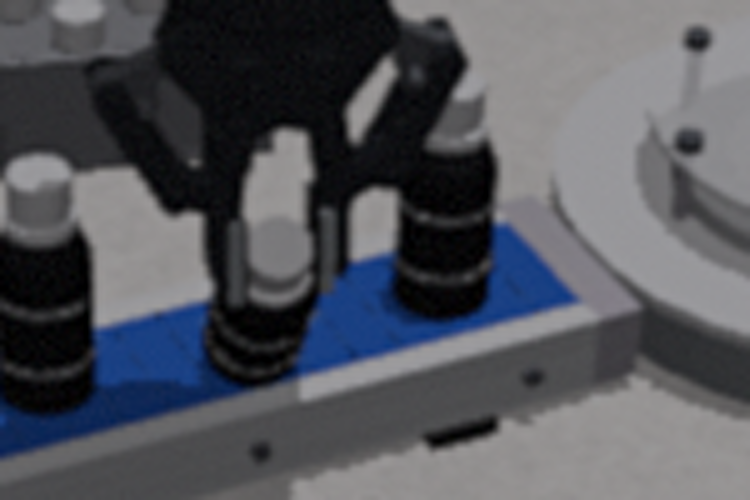

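View pics/w24.png

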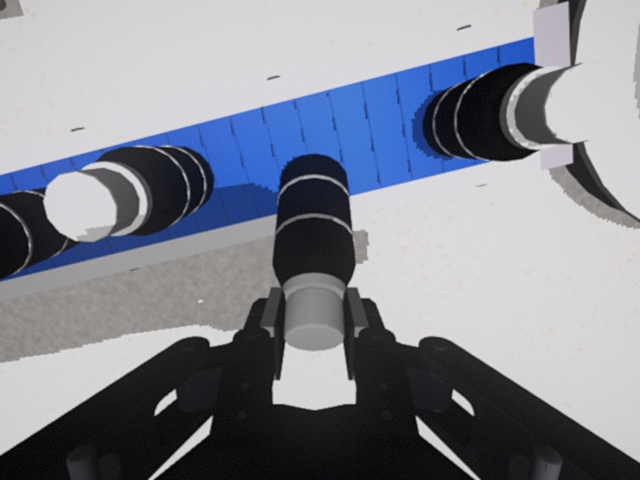

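{"method": "carry_out", "body": {"travel": [[5, 0, -1], [5, 0, -1], [5, 0, 0], [5, 0, 0], [0, 0, 0]], "turn": [0, 0, 0, 0, 0], "gripper": [0.292, 0.292, 0.292, 0.292, 0.292]}}

```text
time: 15.8
tool_pos: [686.0, 28.3, 122.8]
tcp_rot: [[0.143, 0.989, 0.023], [0.99, -0.143, 0.006], [0.009, 0.022, -1.0]]
wrist_force: [0.0, -0.2, 0.4]
width: 24.8
```

```bash
python3 plan.py 688 29.5 52 -8.3 10|head -1;python3 - <<'E'
from h import *
c=optics.read_camera("side");crop(c,290,150,440,250,5,"s25.png")
c=optics.read_camera("wrist");cv2.imwrite("pics/w25.png",c["image"])
E
```

```text
t 15.8 pos [686.   28.3 122.8] yaw -8.24 delta [  2.    1.2 -70.8] turn 0.06 n 8 tilt [ 0.0228  0.0057 -0.9997] w 24.8 F [ 0.  -0.2  0.4] q [  2.  22.  17.  84.   0. 100.]
```

View pics/s25.png

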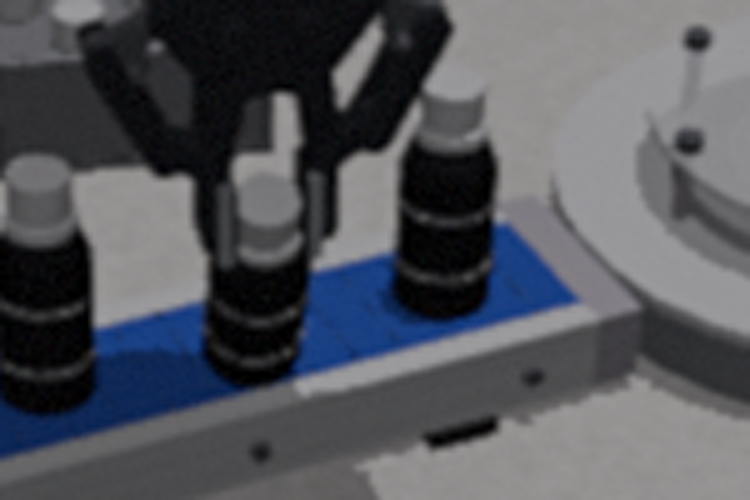

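View pics/w25.png

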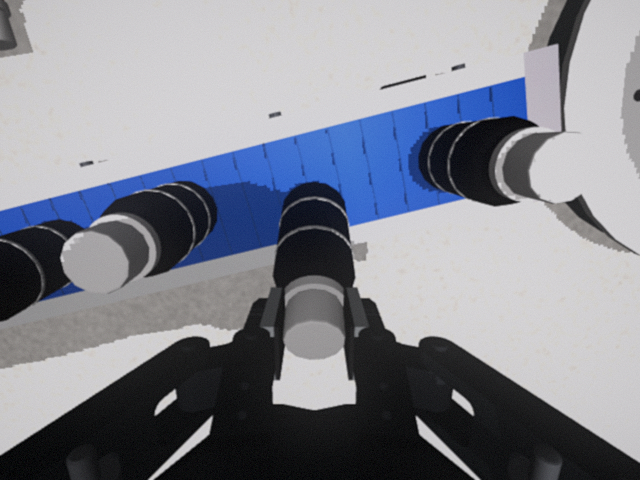

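{"method": "carry_out", "body": {"travel": [[5, 0, 0], [5, 0, 0], [5, 0, 1], [4, 0, 1], [0, 0, 0]], "turn": [0, 0, 0, 0, 0], "gripper": [0.292, 0.292, 0.292, 0.292, 0.292]}}

```text
time: 16.32
tool_pos: [688.8, 48.1, 120.6]
tcp_rot: [[0.144, 0.989, 0.023], [0.99, -0.144, 0.006], [0.009, 0.021, -1.0]]
wrist_force: [0.9, 0.8, 1.5]
width: 24.7
```

```bash
python3 plan.py 688 29.5 52 -8.3 10|head -1;python3 - <<'E'
from h import *
c=optics.read_camera("side");crop(c,290,150,440,250,5,"s26.png")
c=optics.read_camera("wrist");cv2.imwrite("pics/w26.png",c["image"])
E
```

```text
t 16.32 pos [688.8  48.1 120.6] yaw -8.29 delta [ -0.8 -18.6 -68.6] turn 0.01 n 8 tilt [ 0.0225  0.0058 -0.9997] w 24.7 F [0.9 0.8 1.5] q [  4.  23.  18.  84.   0. 102.]
```

View pics/s26.png

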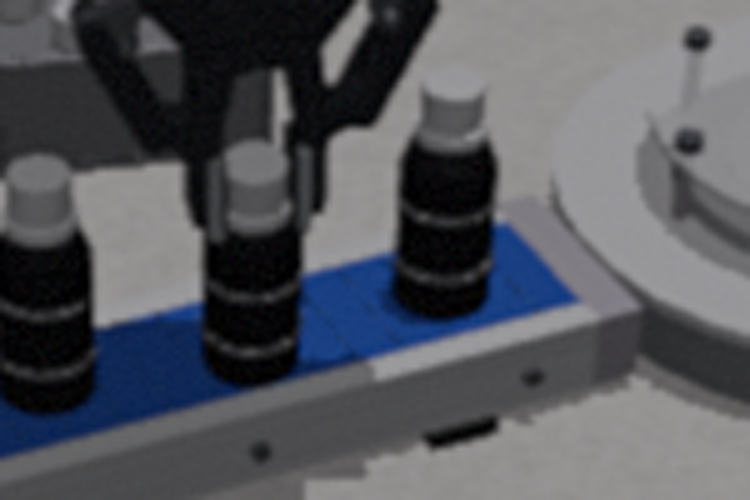

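View pics/w26.png

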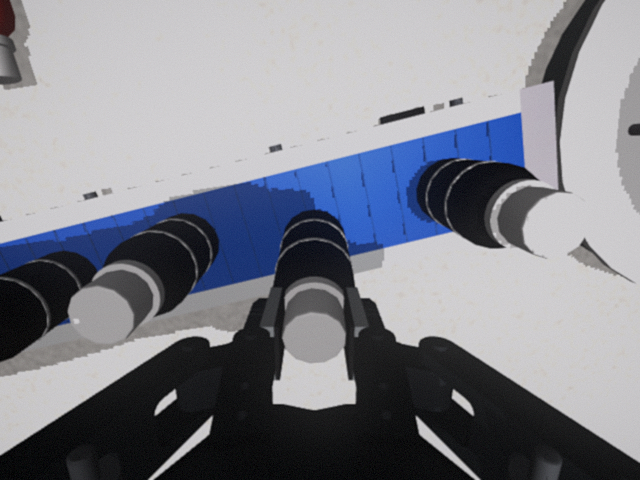

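{"method": "carry_out", "body": {"travel": [[0, 0, 0], [0, 0, -5], [6, 0, -2], [7, 0, 0], [0, 0, 0]], "turn": [0, 0, 0, 0, 0], "gripper": [0.25, 0.2, 0.2, 0.2, 0.2]}}

```text
time: 16.83
tool_pos: [690.1, 60.4, 127.6]
tcp_rot: [[0.146, 0.989, 0.021], [0.989, -0.146, 0.005], [0.008, 0.02, -1.0]]
wrist_force: [-1.0, -0.1, -1.1]
width: 24.4
```

{"method": "carry_out", "body": {"travel": [[0, 0, 4], [0, 0, 3], [0, 0, 2], [3, 0, 2], [3, 0, 1]], "turn": [0, 0, 0, 0, 0], "gripper": [0.25, 0.28, 0.287, 0.29, 0.29]}}

```text
time: 17.25
tool_pos: [692.9, 67.3, 118.9]
tcp_rot: [[0.145, 0.989, 0.027], [0.989, -0.145, 0.006], [0.01, 0.026, -1.0]]
wrist_force: [0.1, 0.3, 0.8]
width: 24.8
```

```bash
python3 plan.py 688 29.5 52 -8.3 10|head -1;python3 - <<'E'
from h import *
c=optics.read_camera("side");crop(c,290,150,440,250,5,"s27.png")
E
```

```text
t 17.25 pos [692.9  67.3 118.9] yaw -8.34 delta [ -4.9 -37.8 -66.9] turn -0.04 n 8 tilt [ 0.0274  0.0063 -0.9996] w 24.8 F [0.1 0.3 0.8] q [  5.  23.  18.  84.   0. 104.]
```

View pics/s27.png

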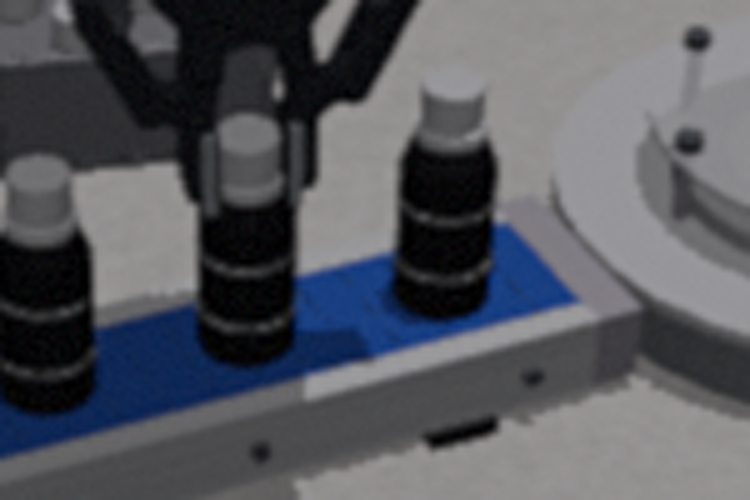

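Nearly upright and on the lane's middle line. I'll press gently, shift the last few mm, and release slowly.

{"method": "carry_out", "body": {"travel": [[3, 0, 1], [2, 0, 1], [0, 0, 0], [0, 0, 0]], "turn": [0, 0, 0, 0], "gripper": [0.29, 0.291, 0.3, 0.31]}}

```text
time: 17.63
tool_pos: [694.1, 73.1, 117.0]
tcp_rot: [[0.144, 0.989, 0.029], [0.989, -0.145, 0.006], [0.01, 0.028, -1.0]]
wrist_force: [-0.4, -1.1, -0.2]
width: 26.8
```

{"method": "carry_out", "body": {"travel": [[0, 0, 0], [0, 0, 0], [0, 0, 0], [0, 0, 0]], "turn": [0, 0, 0, 0], "gripper": [0.33, 0.36, 0.4, 0.45]}}

```text
time: 17.97
tool_pos: [693.6, 72.8, 115.3]
tcp_rot: [[0.145, 0.989, 0.026], [0.989, -0.145, 0.006], [0.009, 0.025, -1.0]]
wrist_force: [0.6, 0.2, -0.2]
width: 38.5
```

```bash
python3 plan.py 688 29.5 52 -8.3 10|head -1;python3 - <<'E'
from h import *
c=optics.read_camera("side");crop(c,290,150,440,250,5,"s28.png")
c=optics.read_camera("wrist");cv2.imwrite("pics/w28.png",c["image"])
E
```

```text
t 17.97 pos [693.6  72.8 115.3] yaw -8.33 delta [ -5.6 -43.3 -63.3] turn -0.03 n 8 tilt [ 0.0262  0.0056 -0.9996] w 38.5 F [ 0.6  0.2 -0.2] q [  6.  23.  18.  83.   0. 104.]
```

View pics/s28.png

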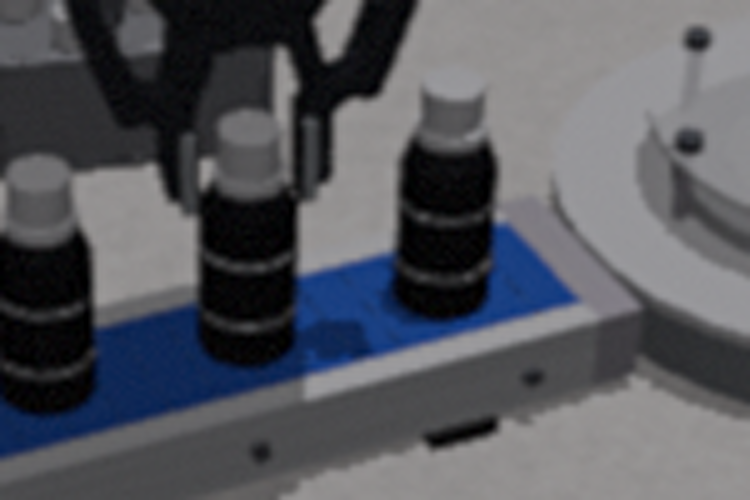

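View pics/w28.png

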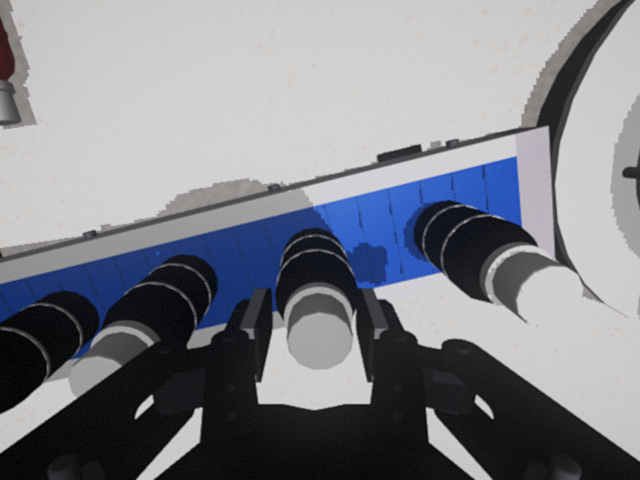

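{"method": "carry_out", "body": {"travel": [[0, 0, -5], [0, 0.5, -20], [0, 1, -35], [0, 1, -35], [0, 0, 0]], "turn": [0, 0, 0, 0, 0], "gripper": [0.55, 0.55, 0.55, 0.55, 0.4]}}

```text
time: 18.48
tool_pos: [691.6, 71.5, 212.2]
tcp_rot: [[0.145, 0.989, 0.02], [0.989, -0.145, 0.005], [0.008, 0.019, -1.0]]
wrist_force: [0.6, 0.1, 2.1]
width: 36.1
```

```bash
python3 plan.py 515 -371 200 -8.3 38
```

```text
t 18.48 pos [691.6  71.5 212.2] yaw -8.34 delta [-176.6 -442.5  -12.2] turn -0.04 n 13 tilt [ 0.0204  0.0051 -0.9998] w 36.1 F [0.6 0.1 2.1] q [  6.  25.  31.  95.   0. 104.]
[-35.7, -8.5, 0.5] -0.0
[-35.7, -8.5, 0.5] -0.0
[-35.7, -8.5, 0.5] -0.0
[-35.7, -8.5, 0.5] -0.0
[-35.7, -8.5, 0.5] -0.0
[-35.7, -8.5, 0.5] -0.0
[-35.7, -8.5, 0.5] -0.0
[-35.7, -8.5, 0.5] -0.0
[-35.7, -8.5, 0.5] -0.0
[-35.7, -8.5, 0.5] -0.0
[-35.7, -8.5, 0.5] -0.0
[-35.7, -8.5, 0.5] -0.0
[-35.7, -8.5, 0.5] -0.0
```

{"method": "carry_out", "body": {"travel": [[-35.7, -8.5, 0], [-35.7, -8.5, 0], [-35.7, -8.5, 0], [-35.7, -8.5, 0], [-35.7, -8.5, 0]], "turn": [0, 0, 0, 0, 0], "gripper": [0.4, 0.4, 0.4, 0, 0]}}

```text
time: 18.9
tool_pos: [625.4, -97.5, 213.1]
tcp_rot: [[0.134, 0.991, 0.028], [0.991, -0.134, 0.007], [0.01, 0.027, -1.0]]
wrist_force: [0.3, 0.5, 0.3]
width: 10.6
```

{"method": "carry_out", "body": {"travel": [[-35.7, -8.5, 0], [-35.7, -8.5, 0], [-35.7, -8.5, 0], [-35.7, -8.5, 0], [-35.7, -8.5, 0]], "turn": [0, 0, 0, 0, 0], "gripper": [0, 0, 0, 0, 0]}}

```text
time: 19.32
tool_pos: [554.9, -276.2, 213.0]
tcp_rot: [[0.133, 0.991, 0.033], [0.991, -0.133, 0.005], [0.009, 0.032, -0.999]]
wrist_force: [0.8, -0.4, -0.4]
width: -0.4
```

```bash
python3 plan.py 515 -371 140 -8.3 38;python3 - <<'E'
from h import *
c=optics.read_camera("side");cv2.imwrite("pics/s29.png",c["image"])
c=optics.read_camera("top");cv2.imwrite("pics/t29.png",c["image"])
E
```

```text
t 19.32 pos [ 554.9 -276.2  213. ] yaw -7.66 delta [-39.9 -94.8 -73. ] turn 0.64 n 4 tilt [ 0.0328  0.0049 -0.9994] w -0.4 F [ 0.8 -0.4 -0.4] q [-27.  13.  16.  92.   1.  71.]
[-25.0, -7.3, 17.8] 0.16
[-25.0, -7.2, 17.8] 0.16
[-25.0, -7.2, 17.8] 0.16
[-25.0, -7.1, 17.8] 0.16
```

View pics/s29.png

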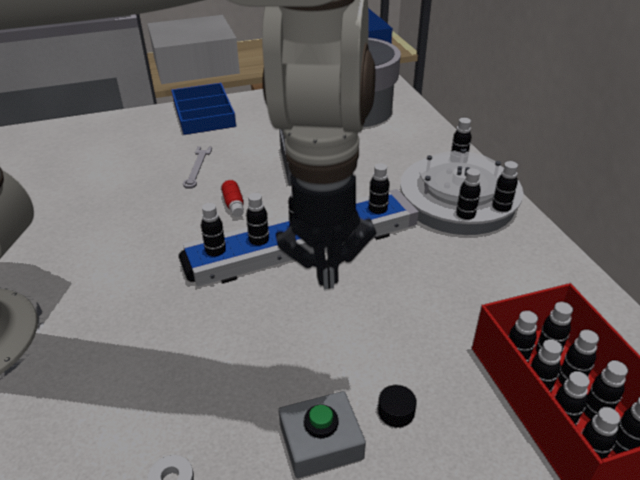

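View pics/t29.png

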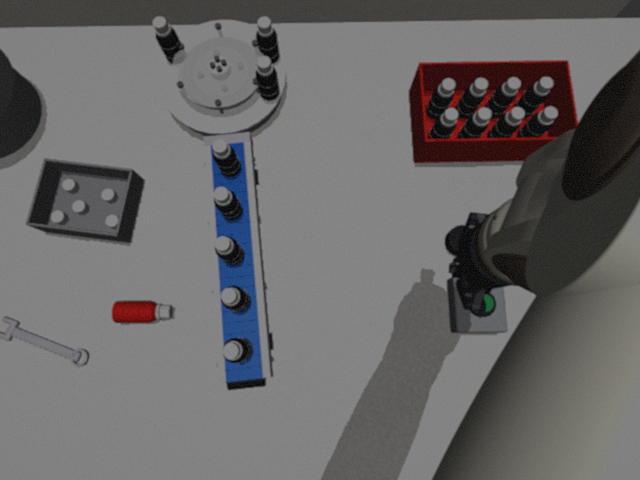

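All five stand in a row in the top view: (225,150), (228,195), (228,245), (236,296), (236,349). Next I'll measure their cap centres against the belt line.

```bash
python3 - <<'E'
from h import *
c=optics.read_camera("top");im=c["image"]
crop(c,190,130,280,390,2.2,"t30.png")
g=im.max(2); m=((g>120)&(im.astype(int).max(2)-im.min(2)<40)).astype('uint8')
# cap tops: circles near given seeds
gray=cv2.cvtColor(im,cv2.COLOR_BGR2GRAY)
for s0 in((220,147),(223,193),(224,243),(232,295),(234,348)):
    x0,y0=s0; w=gray[y0-20:y0+25,x0-20:x0+25]
    cc=cv2.HoughCircles(cv2.resize(w,None,fx=6,fy=6,interpolation=cv2.INTER_CUBIC),cv2.HOUGH_GRADIENT,1,200,param1=80,param2=10,minRadius=30,maxRadius=60)
    u=cc[0][0]; uv=(u[0]/6+x0-20-.4,u[1]/6+y0-20-.4); P=onz(c,uv,140)
    d=P[:2]-[610,66]; a=np.radians(5.44); print(np.round(uv,1),u[2]/6,P.round(1),"belt x,y",round(d[0]*np.cos(a)+d[1]*np.sin(a),1),round(-d[0]*np.sin(a)+d[1]*np.cos(a),1))
E
```

```text
[221.2 149.4] 8.783334 [774.1  74.9 140. ] belt x,y 164.2 -6.7
[223.2 197. ] 8.883333 [689.8  69.1 140. ] belt x,y 79.7 -4.5
[223.7 245.2] 9.716666 [608.8  65.9 140. ] belt x,y -1.2 0.1
[230.8 296. ] 9.166667 [527.2  52.4 140. ] belt x,y -83.7 -5.7
[232.5 350.2] 9.900001 [444.9  47.7 140. ] belt x,y -166.1 -2.5
```

View pics/t30.png

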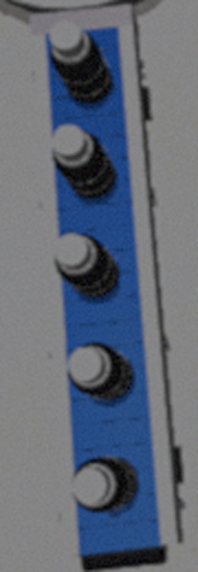

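Both restored bottles are within about 5 mm of the centre line (16 allowed), with x at -166 and 80. The others line up as before. Now the button.

{"method": "carry_out", "body": {"travel": [[-25, -7.3, 17], [-25, -7.2, 17], [-25, -7.2, 17], [-22, -6, 17], [0, 0, 0]], "turn": [0, 0, 0, 0, 0], "gripper": [0, 0, 0, 0, 0]}}

```text
time: 19.88
tool_pos: [518.4, -369.1, 143.5]
tcp_rot: [[0.132, 0.991, 0.038], [0.991, -0.132, 0.003], [0.008, 0.038, -0.999]]
wrist_force: [-0.2, -0.1, -1.1]
width: -0.2
```

```bash
python3 plan.py 515 -371.5 100 -8.3 38;python3 - <<'E'
from h import *
c=optics.read_camera("side");crop(c,250,250,450,450,3,"s31.png")
s=sensors.read_state();c=optics.read_camera("wrist");cv2.imwrite("pics/w31.png",c["image"])
hsv=cv2.cvtColor(c["image"],cv2.COLOR_BGR2HSV);g=cv2.inRange(hsv,(45,80,40),(85,255,255))
M=cv2.moments(g,True);u=(M['m10']/M['m00'],M['m01']/M['m00']);print(u,M['m00'],wonz(c,s,u,62))
E
```

```text
t 19.88 pos [ 518.4 -369.1  143.5] yaw -7.59 delta [ -3.4  -2.4 -43.5] turn 0.71 n 2 tilt [ 0.0385  0.0034 -0.9993] w -0.2 F [-0.2 -0.1 -1.1] q [-36.  14.  10.  84.   1.  62.]
[-1.6, -2.3, 21.7] 0.35
[-1.6, -2.3, 21.7] 0.35
(302.3164713140037, 260.9599012954966) 1621.0 [ 515.10756456 -372.56342943   62.        ]
```

View pics/s31.png

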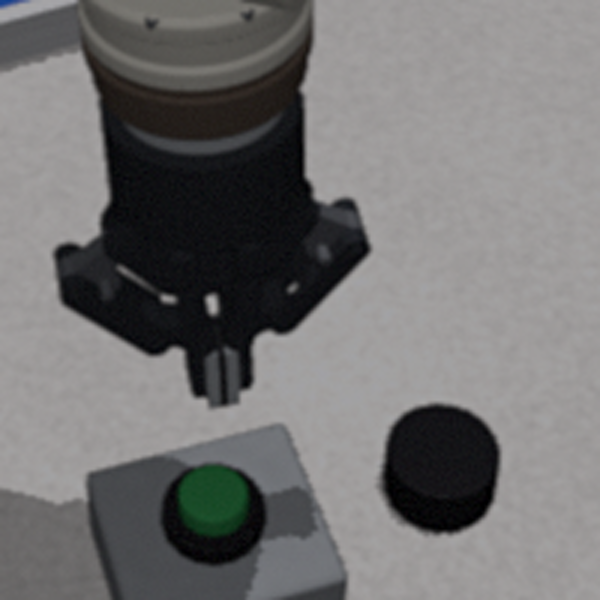

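View pics/w31.png

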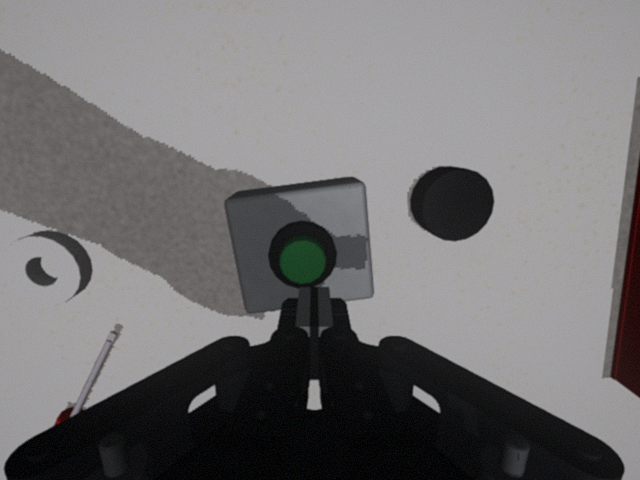

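{"method": "carry_out", "body": {"travel": [[-1, -2.5, 20], [-1, -2, 20], [-0.5, -2, 12], [0, 0, 0]], "turn": [0, 0, 0, 0], "gripper": [0, 0, 0, 0]}}

```text
time: 20.32
tool_pos: [520.5, -365.1, 99.0]
tcp_rot: [[0.125, 0.991, 0.049], [0.992, -0.125, -0.001], [0.005, 0.049, -0.999]]
wrist_force: [0.6, 0.6, 0.4]
width: 0.3
```

```bash
python3 plan.py 515 -372 70 -8.3 38;python3 - <<'E'
from h import *
c=optics.read_camera("side");crop(c,270,350,370,450,6,"s32.png")
E
```

```text
t 20.32 pos [ 520.5 -365.1   99. ] yaw -7.22 delta [ -5.5  -6.9 -29. ] turn 1.08 n 1 tilt [ 0.049  -0.001  -0.9988] w 0.3 F [0.6 0.6 0.4] q [-36.  14.   5.  78.   2.  62.]
[-7.7, -6.0, 28.7] 1.08
```

View pics/s32.png

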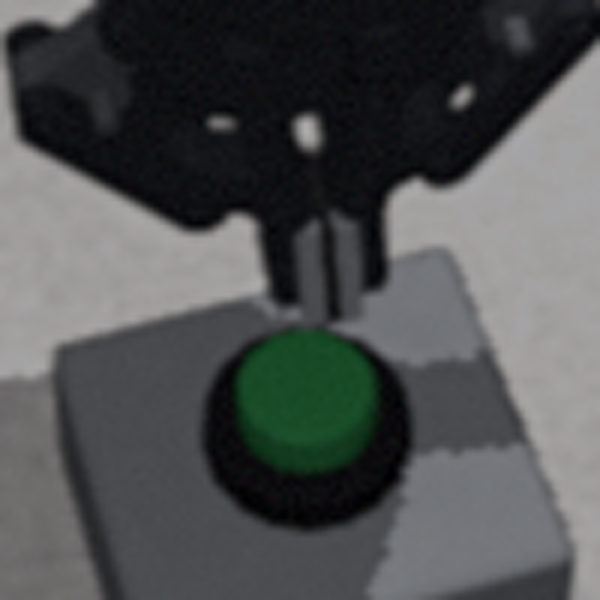

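{"method": "carry_out", "body": {"travel": [[-8, -6, 8], [-1, -1, 8], [0, 0, 3], [0, 0, 0]], "turn": [0, 0, 0, 0], "gripper": [0, 0, 0, 0]}}

```text
time: 20.7
tool_pos: [515.6, -373.7, 83.8]
tcp_rot: [[0.123, 0.991, 0.055], [0.992, -0.123, -0.005], [0.002, 0.055, -0.998]]
wrist_force: [-0.2, -0.3, 0.1]
width: -0.4
```

```bash
python3 plan.py 515 -372 70 -8.3 38;python3 - <<'E'
from h import *
c=optics.read_camera("side");crop(c,270,350,370,450,6,"s33.png")
E
```

```text
t 20.7 pos [ 515.6 -373.7   83.8] yaw -7.07 delta [ -0.6   1.7 -13.8] turn 1.23 n 1 tilt [ 0.0546 -0.0047 -0.9985] w -0.4 F [-0.2 -0.3  0.1] q [-37.  14.   3.  76.   2.  60.]
[1.6, -1.6, 13.7] 1.23
```

View pics/s33.png

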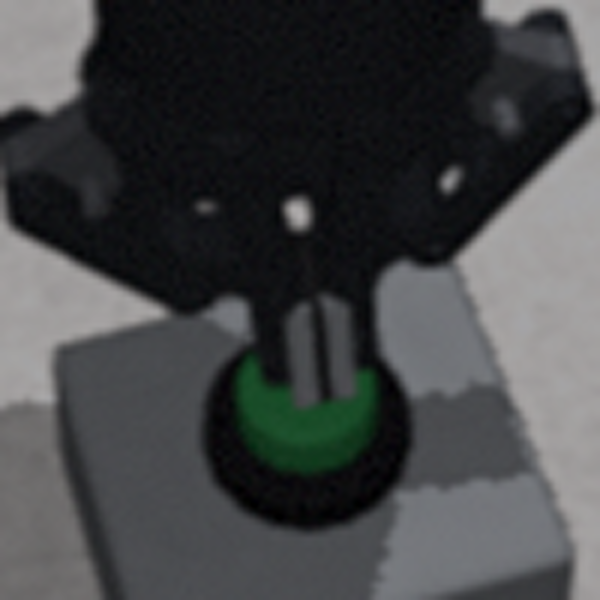

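Centred over the button. Pressing in small steps.

{"method": "carry_out", "body": {"travel": [[0, 0, 5], [0, 0, 5], [0, 0, 3]], "turn": [0, 0, 0], "gripper": [0, 0, 0]}}

```text
time: 21.0
tool_pos: [516.9, -374.5, 72.0]
tcp_rot: [[0.124, 0.991, 0.057], [0.992, -0.123, -0.006], [0.001, 0.057, -0.998]]
wrist_force: [-2.1, 1.7, 3.8]
width: -0.1
```

{"method": "carry_out", "body": {"travel": [[0, 0, 3], [0, 0, 3]], "turn": [0, 0], "gripper": [0, 0]}}

```text
time: 21.17
tool_pos: [517.2, -374.7, 68.5]
tcp_rot: [[0.124, 0.991, 0.058], [0.992, -0.124, -0.008], [-0.0, 0.058, -0.998]]
wrist_force: [-14.8, 9.3, 38.8]
width: -0.1
```

{"method": "carry_out", "body": {"travel": [[0, 0, 3]], "turn": [0], "gripper": [0]}}

```text
time: 21.25
tool_pos: [517.2, -374.7, 68.8]
tcp_rot: [[0.124, 0.991, 0.059], [0.992, -0.124, -0.009], [-0.001, 0.06, -0.998]]
wrist_force: [-12.9, 8.7, 26.5]
width: 0.0
```

```bash
python3 - <<'E'
from h import *
c=optics.read_camera("side");crop(c,270,350,370,450,6,"s34.png");print(sensors.read_state()["wrist_force"])
E
```

```text
[-11.35759476   7.70142472  25.68629324]
```

View pics/s34.png

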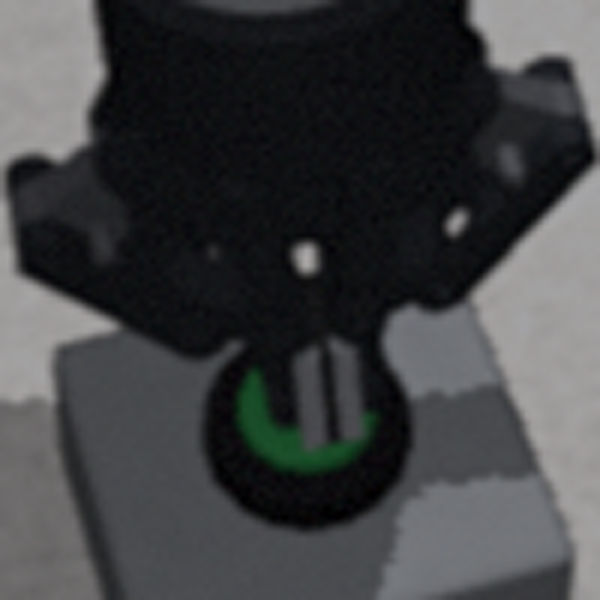

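The button is fully in: the green side wall at (305,460) is gone and the force is 26 N, against the 5 N needed. Lifting off.

{"method": "carry_out", "body": {"travel": [[0, 0, -10], [0, 0, -25], [0, 0, -35], [0, 0, -35], [0, 0, 0]], "turn": [0, 0, 0, 0, 0], "gripper": [0, 0, 0, 0, 0]}}

```text
time: 21.72
tool_pos: [510.1, -372.7, 176.9]
tcp_rot: [[0.124, 0.991, 0.058], [0.992, -0.123, -0.008], [-0.0, 0.059, -0.998]]
wrist_force: [0.5, -0.6, 1.7]
width: 0.0
```

{"method": "carry_out", "body": {"travel": [[0, 0, 0], [0, 0, 0], [0, 0, 0]], "turn": [0, 0, 0], "gripper": [0, 0, 0]}}

```text
time: 21.97
tool_pos: [511.0, -373.3, 178.0]
tcp_rot: [[0.124, 0.99, 0.061], [0.992, -0.123, -0.009], [-0.002, 0.062, -0.998]]
wrist_force: [0.9, 0.8, -0.9]
width: 0.2
```

```bash
python3 - <<'E'
from h import *
c=optics.read_camera("side");cv2.imwrite("pics/s35.png",c["image"]);crop(c,270,350,370,450,6,"s36.png");print(sensors.read_state()["wrist_force"])
E
```

```text
[ 0.43290152  0.4668269  -0.49191609]
```

View pics/s35.png

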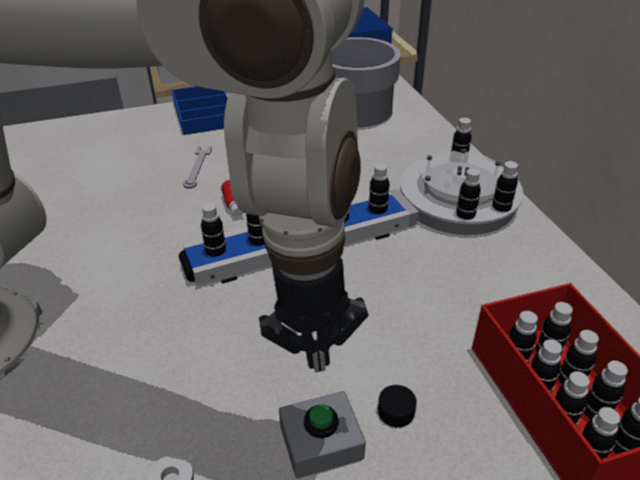

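View pics/s36.png

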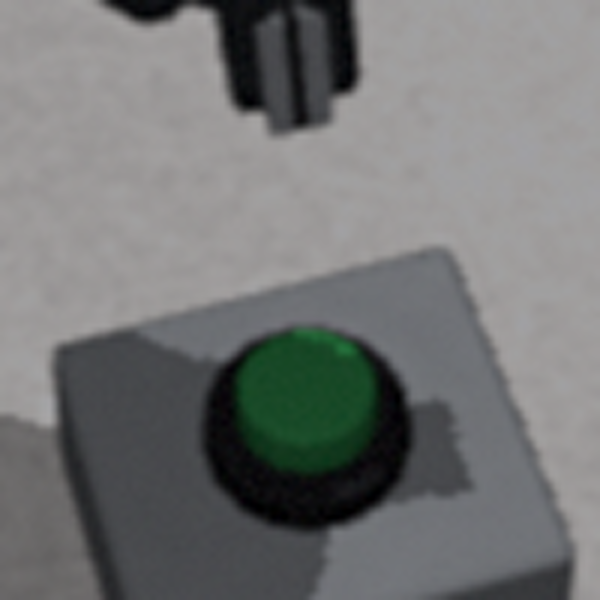

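The button is up again and the arm is clear. I'll take one last top view, then hand in.

```bash
python3 - <<'E'
from h import *
c=optics.read_camera("top");crop(c,150,100,350,400,2,"t37.png")
E
```

```text
(no output)
```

View pics/t37.png

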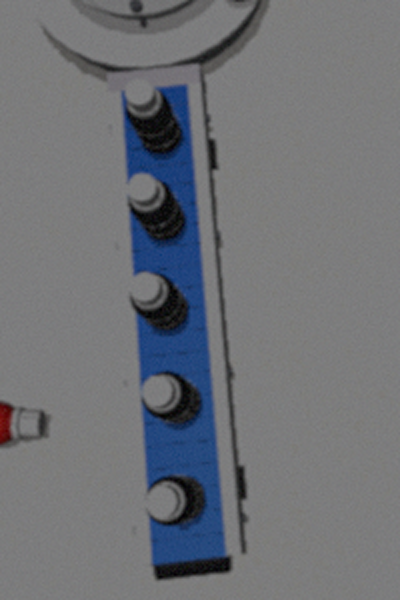

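All five bottles are upright on the belt.

```bash
python3 -c "
from plant import arm
print(arm.job_done())"
```

```text
the job is handed in; nothing more can be done
None
```

Both fallen bottles stand upright on the blue belt again. I then pressed the green button fully down, let it go, and handed the job in at about 22 s of the 72 s allowed; no verdict came back.

- **Method:** I gripped each fallen bottle by its cap and eased the finger opening to just under the cap's width. The bottle could then pivot upright with its foot on the belt. My first try, lifting at the 20 N setting and jerking upward, did not turn the bottle, so I dropped it.
- **Bottles:** before the press, the two cap centres measured 2.5 and 4.5 mm off the belt's centre line (16 mm allowed), at -166 and 80 mm along it. The last top view shows all five upright.
- **Standing bottles:** they look unmoved in the pictures; I did not measure their shift against a start position. Their caps measured 0 to 7 mm off the line, so each cap figure could be several mm out.
- **Button:** it went fully in at up to about 39 N vertical force on the wrist, pressed with the fingertips. The last picture shows it up again with the arm clear.
- **Disagreement:** the tool had drifted about 3.5 degrees from vertical by the end. The fingertips therefore met the button a few mm off its centre, but still on it.

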